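# Settle the rods in their case and lock it

### The arm

A 6-joint arm with a two-finger parallel gripper is mounted at the origin on a cart in front of the work surface, level with it; the furniture and walls round the work are solid. World frame = base frame: x ahead of the robot, y to its left, z up, the work surface at z = 0. Lengths are in mm, angles in rad, forces in N, time in s.
With the tool pointing down it reaches from about 350 to 775 mm from the base axis. Payload 7.3 kg.
Tool frame: the origin (TCP) lies at the very end of the fingers, on their centre line; the grasp point (between the pads) lies bot.grip_point_offset behind it (bot.grip_point_offset is the distance from the TCP to the grasp point, in mm); z points along the fingers, y is the line along which they close (so a half turn about z gives the same grasp; the last joint's range is limited). The gripper opens to 92 mm and grips with 3 to 60 N. Pads are 19 mm wide; open, the fingers measure 130 mm over their backs; the gripper's body (75 mm by 190 mm) begins 47 mm behind the grasp point.
Start: joints at [-1.356, 0.342, 1.524, -0, 1.275, -0.146], TCP at [185.36, -491.209, 226.741] pointing down, gripper open.
Joint ranges: [-2.53, 2.53], [-0.77, 2.02], [0.04, 2.7], [-1, 4.14], [0.28, 2.66], [-3.11, 3.11]. Speed limits (rad/s): [2.57, 2.57, 3.14, 3.14, 3.14, 3.14].

### API

Orientations are given as [roll, pitch, yaw] about the fixed x, y, z axes, in that order (R = Rz(yaw) Ry(pitch) Rx(roll)).
In Python, from plant import bot gives the robot as it stands. The module is installed in compiled form; this text tells all that it offers.
- The arm moves only by the tool carry_out, never from a script. Its argument "plan" is a list of rows, each an object of numbers: "tx", "ty", "tz": the shift along the world's x, y, z in mm; "rx", "ry", "rz": the turn, a rotation vector about the world's x, y, z in rad. A call has 1 to 12 rows; each row shifts and turns the commanded pose from where the row before left it; what a row does not reach is not made up. A row lasts 1/10 s, in which the tool goes at most 50 mm and 8.59 degrees, less where a joint would pass 70% of its speed; a pose out of reach is approached as far as the arm can. A call with a gripper value outside its range is refused whole. "gripper" is the closure, from 0 (fully open) to 1 (shut), set as the call begins (left out, the last holds). The fingers move at their own pace and stop on an object; the grip force is fixed at half the most. Time passes only in rows, so rows that do not move let the fingers close. It gives the time, the measured TCP pose, the force, the opening and the grip force at its end, in the units of the state.
- bot.get_obs(): the state, without advancing time (a new reading comes with each control period).
- bot.capture(name): name is "scene" or "top"; returns the picture (400x640x3 uint8, red, green, blue); there is no depth.
- bot.camera_model(name): a dict with "camera_matrix" (3x3 intrinsics, pixels), "dist" ([k1, k2, p1, p2, k3] as OpenCV has them; the pictures are not rectified), "R" (3x3) and "t" (3): a world point X has camera coordinates R X + t. Camera axes: x right, y down, z forward; pixel columns grow to the right and rows downward; lengths in mm; the calibration is good to about 2 mm. A picture is of the moment at which its call begins. camera_model takes no time and is no camera call.
- bot.close_job(): hands the job in; it is judged then, once.
The state is a dict: "time": time; "joint_positions": joint angles; "dq": joint speeds; "tau": joint torques, N m; "tool_pos": TCP position; "tcp_rot": TCP orientation; "contact_force": force on the tool from outside, world axes, zero at the start; "moment": the same for the moment, N m; "grip_width": finger opening in mm; "finger_force": force on a finger pad.
Only numpy, scipy, OpenCV 4.12 (cv2) and the standard library are available. Lean on these libraries where they do the work, as an engineer would, in place of code of your own. Each camera call takes 0.05 s, during which the arm holds its last target. There are 200 camera calls.

### The job

The rod case has arrived with its two packing plates still lying on it and its rods shaken out of their grooves: lift the plates off and stack them squarely on each other in one pile lying flat on the bench. Then comb the rods with the rake, not with the fingers, until each of them lies parallel and right down in a groove, and stand the rake upright on the bench again. Finally put the lid fully home on the case and turn both turnbuttons fully across it, leaving the other things on the bench where they are.

Things in the scene. Friction and masses are not known exactly. Their poses are not given: they have to be found in the camera images.
- rod_case: open wooden rod case, fixed to the bench, 172 mm along its x, 200 mm along its y, walls 6 mm thick and 40 mm high; origin at the centre of its underside (on the bench), z up. Rods lie in grooves along its x. Wooden bosses 46 mm high stand outside both side walls, at x = 0 and y = 100 to 124 mm either side, and carry the turnbuttons. The bench left (+y) of them is clear, up to its edge at world y = 0.45 m
- case_groove (a point): bottom of the middle groove, 13 mm above the case's underside; x along the groove. Seven V grooves (90 degrees, x within +-62 mm) lie 24 mm apart at y = 0, +-24, +-48, +-72 mm; the crests between them are 25 mm above the underside. From the two outermost, sloping flanks rise at 45 degrees to the side walls, to 35 mm above the underside at y = +-94 mm
- case_ledge (a point): middle of the ledge at the grooves' +x end, on its top. At each end of the grooves (x = 62 to 80 mm either side) a flat ledge, 26 mm above the case's underside, 1 mm above the crests, runs the whole inside width (y within +-94 mm) for the skids of the rake
- rod_1: one of three to five loose steel rods (the others of the five are absent), round, 10 mm in diameter and 100 mm long with round ends, 50 g; origin at its centre, x along the rod (either way round). Lying down in a groove its centre is 20 mm above the case's underside; lying across the crests it is up to 30 mm above it
- rod_2: one of three to five loose steel rods (the others of the five are absent), round, 10 mm in diameter and 100 mm long with round ends, 50 g; origin at its centre, x along the rod (either way round). Lying down in a groove its centre is 20 mm above the case's underside; lying across the crests it is up to 30 mm above it
- rod_3: one of three to five loose steel rods (the others of the five are absent), round, 10 mm in diameter and 100 mm long with round ends, 50 g; origin at its centre, x along the rod (either way round). Lying down in a groove its centre is 20 mm above the case's underside; lying across the crests it is up to 30 mm above it
- rod_4: one of three to five loose steel rods (the others of the five are absent), round, 10 mm in diameter and 100 mm long with round ends, 50 g; origin at its centre, x along the rod (either way round). Lying down in a groove its centre is 20 mm above the case's underside; lying across the crests it is up to 30 mm above it
- rod_5: one of three to five loose steel rods (the others of the five are absent), round, 10 mm in diameter and 100 mm long with round ends, 50 g; origin at its centre, x along the rod (either way round). Lying down in a groove its centre is 20 mm above the case's underside; lying across the crests it is up to 30 mm above it
- plate_a_mid (a point): one of two equal white plastic packing plates, 240 x 110 x 12 mm, 200 g, with a finger notch in the middle of each long side: over the middle 70 mm of its length it is only 62 mm wide. Point at its centre, x along its length, y across, z up. At the start both lie flat, one on the other, across the walls of the case (undersides 40 and 52 mm above the bench)
- plate_b_mid (a point): one of two equal white plastic packing plates, 240 x 110 x 12 mm, 200 g, with a finger notch in the middle of each long side: over the middle 70 mm of its length it is only 62 mm wide. Point at its centre, x along its length, y across, z up. At the start both lie flat, one on the other, across the walls of the case (undersides 40 and 52 mm above the bench)
- rake_grip (a point): black grip block of the aluminium rake (160 g), 44 mm along x, 16 mm wide along y, from 39 to 77 mm above the rake's foot. Point in the middle of the grip, 60 mm above the foot; x along the rake's head bar, z up. The head bar below it is 152 mm long, 16 mm wide, its underside 30 mm above the foot
- rake_foot (a point): point level with the soles of the rake's skids, below the grip; axes as rake_grip. Skids at x = +-70 mm, 8 mm wide, 24 mm long along y: the rake stands on them by itself, and they can run on the case's ledges. Seven tines, 6 mm thick, in one row at x = 0, +-16, +-32, +-48 mm, end 1 mm above the soles: then 2 mm above the crests, clear of seated rods
- lid_grip (a point): steel bar handle of the wooden lid, 80 mm long along x, 14 mm wide, 12 mm thick, on two posts; point at the bar's centre, 37 mm above the lid's underside. With the lid fully home this point is 72 mm above the bench, centred on the case, its x along the case's x (either way round)
- lid_underside (a point): centre of the lid's underside; axes as lid_grip. The lid (250 g) lies on the bench the right way up at first: a 6 mm panel, 168 mm along x by 194 mm along y, with a 5 mm deep locating step below it (154 x 182 mm) that fits inside the case walls with 3 mm to spare on every side; the panel then lies on the walls
- turn_left (a joint): turnbutton on the case's +y side: 0 = open, wing parallel to the wall pointing along the case's +x; grows clockwise seen from above; 1.57 (stop) = wing pointing squarely in over the lid. Stays where it is left; needs about 0.04 N m. At first 0 to 0.1
- turn_right (a joint): turnbutton on the case's -y side: 0 = open, wing parallel to the wall pointing along the case's -x; grows clockwise seen from above; 1.57 (stop) = wing pointing squarely in over the lid. Stays where it is left; needs about 0.04 N m. At first 0 to 0.1
- turn_left_bar (a point): Steel thumb bar (32 mm long, 10 mm wide, top 73.5 mm and foot 55.5 mm above the bench) over the pivot, in line with a flat wing 7 mm thick that reaches 40 mm from the pivot. Point on the pivot axis, mid-height of the thumb bar; x along bar and wing, from the pivot to the wing's end; turns with it
- turn_right_bar (a point): Steel thumb bar (32 mm long, 10 mm wide, top 73.5 mm and foot 55.5 mm above the bench) over the pivot, in line with a flat wing 7 mm thick that reaches 40 mm from the pivot. Point on the pivot axis, mid-height of the thumb bar; x along bar and wing, from the pivot to the wing's end; turns with it
- timer: small bench timer, 66 x 66 x 19 mm, a bystander; origin at the centre of its underside
- sample_jar_2: sample jar with screw lid, 57 mm wide, 70 mm high, a bystander; origin at the centre of its underside
- spindle_4: steel spindle standing on its disc, 35 mm wide, 115 mm high, a bystander; origin at the centre of its underside

How it is judged (in metres and radians):
On the way, in this order (a step that is already met when the one before it is completed fails the run):
1. both packing plates lie flat on the bench in one pile (horizontal distance between plate_a_mid and plate_b_mid below 0.02 m and angle between the x axis of plate_a_mid and the x axis of plate_b_mid, either way round below 0.12 rad and angle between each of plate_a_mid, plate_b_mid's own z axis and vertical below 0.06 rad and ((height (world z) of plate_a_mid below 0.009 m and height (world z) of plate_b_mid between 0.015 and 0.021 m) or (height (world z) of plate_b_mid below 0.009 m and height (world z) of plate_a_mid between 0.015 and 0.021 m))), for 0.3 s.
2. every rod lies down in a groove of the case (z of rod_1 in the frame of rod_case between 0.016 and 0.0235 m and y of rod_1 in the frame of rod_case between -0.08 and 0.08 m and x of rod_1 in the frame of rod_case between -0.02 and 0.02 m and angle between the x axis of each of rod_1, rod_2, rod_3, rod_4, rod_5 and the x axis of rod_case, either way round below 0.08 rad and z of rod_2 in the frame of rod_case between 0.016 and 0.0235 m and y of rod_2 in the frame of rod_case between -0.08 and 0.08 m and x of rod_2 in the frame of rod_case between -0.02 and 0.02 m and z of rod_3 in the frame of rod_case between 0.016 and 0.0235 m and y of rod_3 in the frame of rod_case between -0.08 and 0.08 m and x of rod_3 in the frame of rod_case between -0.02 and 0.02 m and z of rod_4 in the frame of rod_case between 0.016 and 0.0235 m and y of rod_4 in the frame of rod_case between -0.08 and 0.08 m and x of rod_4 in the frame of rod_case between -0.02 and 0.02 m and z of rod_5 in the frame of rod_case between 0.016 and 0.0235 m and y of rod_5 in the frame of rod_case between -0.08 and 0.08 m and x of rod_5 in the frame of rod_case between -0.02 and 0.02 m), for 0.3 s.
3. the lid is fully home on the case (x of lid_grip in the frame of rod_case between -0.007 and 0.007 m and y of lid_grip in the frame of rod_case between -0.007 and 0.007 m and z of lid_grip in the frame of rod_case between 0.068 and 0.074 m and angle between the x axis of lid_grip and the x axis of rod_case, either way round below 0.06 rad and angle between lid_grip's own z axis and vertical below 0.04 rad), for 0.3 s.
4. both turnbuttons are turned across the lid (value of joint each of turn_left, turn_right above 1.3 rad), for 0.2 s.
At the end, for the whole second after the job is handed in: Plates flat on the bench in one pile, within 20 mm and 0.12 rad of each other; every rod in a groove (centre under 23.5 mm, within 0.08 rad of parallel); rake upright on the bench; lid home (handle within 7 mm of centre, 68 to 74 mm high); both turnbuttons over 1.3 rad (all of step 1 and all of step 2 and all of step 3 and all of step 4 and height (world z) of rake_grip below 0.063 m and angle between rake_grip's own z axis and vertical below 0.08 rad); the robot touches nothing.
It fails at once if the fingers touch a rod (contact force between the fingers and rod_1 above 1 N or contact force between the fingers and rod_2 above 1 N or contact force between the fingers and rod_3 above 1 N or contact force between the fingers and rod_4 above 1 N or contact force between the fingers and rod_5 above 1 N).
It fails at once if a bystander is moved by more than 30 mm (distance of any of timer, sample_jar_2, spindle_4 from where it was at the start of the episode above 0.03 m).
Of rod_1, rod_2, rod_3, rod_4, rod_5 only 3 to 5 are there at a start; the rules pass over those that are not, and their reading is None.
At some moment in a run one of plate_a, plate_b may be knocked a few centimetres aside while the robot is not near it.
It also fails if it takes over 210 s, if anything falls off the work surface, if the arm or the gripper's body presses on something with over 40 N, if the wrist force passes 120 N, or if a joint passes its speed limit or range.

## Working session

There is one attempt and no reset: what is moved stays moved. The work goes in short steps, Python scripts to look and compute and a tool call to move; the robot and the scene stay as the last step left them, time stands still between calls to the robot, and variables do not carry over. Pictures are saved under pics/ and viewed, at most 14 in all, crops included, and the job is handed in when it is done.

Besides the shell and the picture viewer there is one more tool, called after "Request:" as name(argument=value, ...) on one line, values as JSON. carry_out: Moves the arm, as the interface text tells. Its arguments: {"type":"object","properties":{"plan":{"type":"array"},"gripper":{"type":"number"}},"required":["plan"]}

```bash
ls; mkdir -p pics
python3 - <<'E'
from plant import bot
import cv2,numpy as np
o=bot.get_obs();print(o, bot.grip_point_offset)
for n in("scene","top"):
    im=bot.capture(n);cv2.imwrite(f"pics/{n}0.png",im[:,:,::-1])
    m=bot.camera_model(n);print(n,{k:np.round(v,3).tolist() for k,v in m.items()}, 'pos',-np.array(m['R']).T@np.array(m['t']))
E
```

```text
pics
{'time': 0.0, 'joint_positions': array([-1.35599356e+00,  3.42700456e-01,  1.52502734e+00, -2.38297545e-06,
        1.27540108e+00, -1.46005995e-01]), 'dq': array([ 1.09459982e-03,  3.40885063e-04,  1.16643777e-03,  2.16528442e-05,
        1.45992273e-04, -6.84735020e-04]), 'tau': array([-1.19173277e-03, -4.31240630e+01, -2.44215703e+01,  7.17602740e-02,
        5.60344441e-02, -1.05153895e-04]), 'tool_pos': array([ 185.26943556, -490.78142061,  226.05292196]), 'tcp_rot': array([-3.14007244e+00, -2.21247353e-04,  3.60809290e-01]), 'contact_force': array([ 0.27277857, -0.55375857, -0.87788552]), 'moment': array([0.00253248, 0.01594253, 0.00040828]), 'finger_force': 0.0, 'grip_width': 91.60626718278712} 18.8
scene {'camera_matrix': [[379.631, 0.0, 324.439], [0.0, 379.631, 198.962], [0.0, 0.0, 1.0]], 'dist': [-0.064, 0.0, 0.0, 0.0, 0.0], 'R': [[-0.895, -0.447, 0.009], [-0.268, 0.518, -0.812], [0.358, -0.729, -0.583]], 't': [530.659, 220.819, 827.759]} pos [237.27710153 726.15573936 657.22307147]
top {'camera_matrix': [[440.974, 0.0, 322.566], [0.0, 440.974, 189.583], [0.0, 0.0, 1.0]], 'dist': [0.038, 0.0, 0.0, 0.0, 0.0], 'R': [[-0.017, -0.999, 0.038], [-0.999, 0.015, -0.051], [0.051, -0.039, -0.998]], 't': [-43.82, 587.357, 1036.939]} pos [ 533.38157141  -11.93880714 1066.54256935]
```

View pics/top0.png

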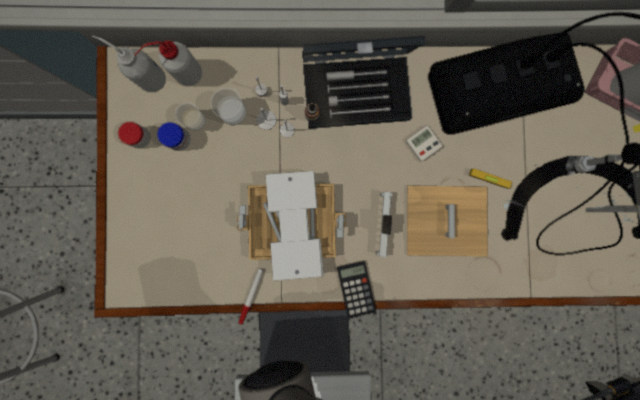

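View pics/scene0.png

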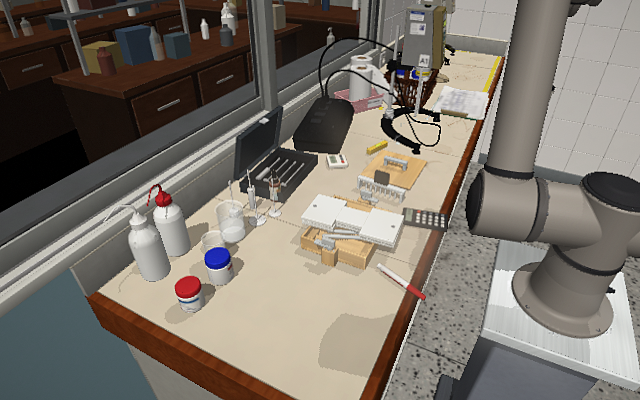

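The top view shows the case at about (292,222) with the plates across it, the rake at (386,223), the lid at (447,221), the timer at (424,143) and the spindles near (265–290,90–130). The scene view confirms this, and the bench to the left is clear apart from the pen. I'll look closer next.

```bash
cat > h.py <<'E'
from plant import bot
import cv2,numpy as np
M={n:{k:np.array(v,float) for k,v in bot.camera_model(n).items()} for n in("scene","top")}
def ray(n,p):
    m=M[n];u=cv2.undistortPoints(np.array([[p]],float),m['camera_matrix'],m['dist'])[0,0]
    return -m['R'].T@m['t'], m['R'].T@np.array([u[0],u[1],1])
def atz(p,z,n="top"):
    c,d=ray(n,p);return (c+d*(z-c[2])/d[2])
def proj(X,n="top"):
    m=M[n];return cv2.projectPoints(np.array(X,float).reshape(-1,3),cv2.Rodrigues(m['R'])[0],m['t'],m['camera_matrix'],m['dist'])[0][:,0]
def tri(p,q):
    (a,d),(b,e)=ray("top",p),ray("scene",q);A=np.stack([d,-e],1);s=np.linalg.lstsq(A,b-a,rcond=None)[0]
    return (a+d*s[0]+b+e*s[1])/2,np.linalg.norm(a+d*s[0]-b-e*s[1])
def crop(im,x0,y0,w,h,f,name):
    cv2.imwrite(f"pics/{name}.png",cv2.resize(im[y0:y0+h,x0:x0+w],None,fx=f,fy=f,interpolation=cv2.INTER_CUBIC)[:,:,::-1])
E
python3 - <<'E'
from h import *
a=cv2.imread("pics/top0.png")[:,:,::-1];b=cv2.imread("pics/scene0.png")[:,:,::-1]
A=cv2.resize(a[165:285,230:430],None,fx=4,fy=4,interpolation=cv2.INTER_CUBIC)  # 800x480
cv2.imwrite("pics/c1.png",A[:,:,::-1])
crop(b,290,140,160,120,5,"c2")
crop(a,390,120,120,140,4,"c3")
E
```

```text
(no output)
```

View pics/c1.png

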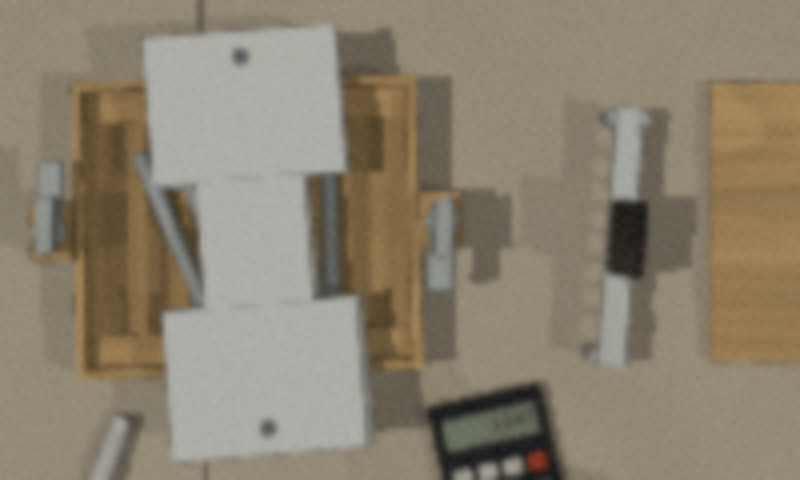

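View pics/c2.png

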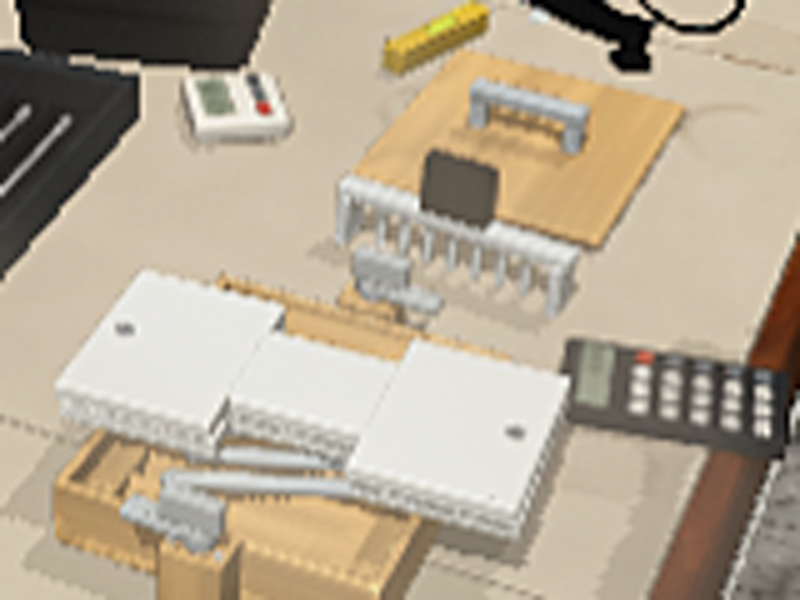

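View pics/c3.png

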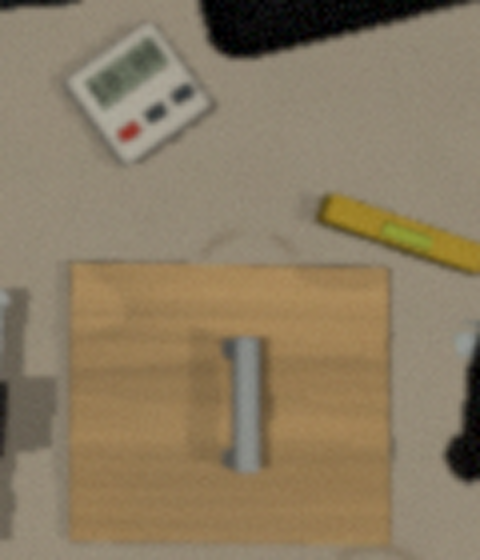

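Run:
```python
from h import *
t=lambda u,v:(230+(u+.5)/4-.5,165+(v+.5)/4-.5)
s=lambda u,v:(290+(u+.5)/5-.5,140+(v+.5)/5-.5)
np.set_printoptions(precision=1,suppress=True)
h1,h2=[tri(t(*a),s(*b)) for a,b in(((240,57),(124,328)),((267,428),(515,432)))]
print("holes",h1,h2)
a,b=atz(t(240,57),64),atz(t(267,428),64);print("plate mid",(a+b)/2,"yaw",np.arctan2(*(a-b)[1::-1]))
C=[atz(t(*p),64) for p in((143,38),(335,26),(370,443),(172,460))];print("plate corners",np.array(C),np.mean(C,0))
C=np.array([atz(t(*p),40) for p in((73,87),(415,75),(423,368),(80,376))]);print("case",C,C.mean(0),"yaws",[np.arctan2(*(C[i]-C[j])[1::-1]) for i,j in((0,3),(1,2))],np.arctan2(*(C[0]-C[1])[1::-1])-np.pi/2, np.arctan2(*(C[3]-C[2])[1::-1])-np.pi/2)
R=[atz(t(*p),77) for p in((612,202),(645,202),(640,277),(608,275))];print("rake",np.array(R),np.mean(R,0))
R=[atz(t(*p),39) for p in((626,108),(613,365))];print("bar",R)
print("turn left bar",[atz(t(*p),73) for p in((48,200),(48,250))],"right",[atz(t(*p),73) for p in((440,200),(440,245))])
print('pen etc',atz((255,270),0),atz((228,105),0),atz((192,118),0),atz((172,135),30),'edge',atz((105,200),0),atz((200,300),0))
```

```text
holes (array([610.4,  23.6,  65.7]), np.float64(1.9035753029842906)) (array([401.3,  11. ,  65.3]), np.float64(1.6443036483067115))
plate mid [505.  17.  64.] yaw 0.05958238762346424
plate corners [[621.2  78.   64. ]
 [626.6 -31.   64. ]
 [390.7 -47.   64. ]
 [383.9  64.1  64. ]] [505.6  16.   64. ]
case [[595.4 120.7  40. ]
 [599.5 -77.8  40. ]
 [429.5 -79.3  40. ]
 [429.2 118.   40. ]] [513.4  20.4  40. ] yaws [np.float64(0.016580280493585998), np.float64(0.008953582441600352)] 0.020711867298371267 0.0015341612125698845
rake [[ 523.9 -185.1   77. ]
 [ 523.6 -203.8   77. ]
 [ 481.6 -199.9   77. ]
 [ 483.  -181.9   77. ]] [ 503.  -192.7   77. ]
bar [array([ 578.4, -201.4,   39. ]), array([ 429., -190.,   39.])]
turn left bar [array([530.4, 130.8,  73. ]), array([502.6, 131. ,  73. ])] right [array([526.6, -88.5,  73. ]), array([501.3, -88. ,  73. ])]
pen etc [398.  110.5   0. ] [795.7 171.7   0. ] [764.5 257.6   0. ] [718.3 296.   30. ] edge [570.5 459.2   0. ] [331.3 239.5   0. ]
```

The plates are well stacked, centred at (505,17) with yaw 0.06, and the case centre is at (513,20). I'll grip both plates together at the notch.

Request:
carry_out(plan=[{"tx": 26, "ty": 42, "tz": -4, "rz": -0.025}, {"tx": 26, "ty": 42, "tz": -4, "rz": -0.025}, {"tx": 26, "ty": 42, "tz": -4, "rz": -0.025}, {"tx": 26, "ty": 42, "tz": -4, "rz": -0.025}, {"tx": 26, "ty": 42, "tz": -4, "rz": -0.025}, {"tx": 26, "ty": 42, "tz": -4, "rz": -0.025}, {"tx": 26, "ty": 42, "tz": -4, "rz": -0.025}, {"tx": 26, "ty": 42, "tz": -4, "rz": -0.025}, {"tx": 26, "ty": 42, "tz": -4, "rz": -0.025}, {"tx": 26, "ty": 42, "tz": -4, "rz": -0.025}, {"tx": 26, "ty": 42, "tz": -4, "rz": -0.025}, {"tx": 26, "ty": 42, "tz": -4, "rz": -0.025}], gripper=0)

```text
invalid input at $.plan[0]: expected keys tx, ty, tz, rx, ry, rz
```

Request:
carry_out(plan=[{"tx": 26, "ty": 42, "tz": -4, "rx": 0, "ry": 0, "rz": -0.025}, {"tx": 26, "ty": 42, "tz": -4, "rx": 0, "ry": 0, "rz": -0.025}, {"tx": 26, "ty": 42, "tz": -4, "rx": 0, "ry": 0, "rz": -0.025}, {"tx": 26, "ty": 42, "tz": -4, "rx": 0, "ry": 0, "rz": -0.025}, {"tx": 26, "ty": 42, "tz": -4, "rx": 0, "ry": 0, "rz": -0.025}, {"tx": 26, "ty": 42, "tz": -4, "rx": 0, "ry": 0, "rz": -0.025}, {"tx": 26, "ty": 42, "tz": -4, "rx": 0, "ry": 0, "rz": -0.025}, {"tx": 26, "ty": 42, "tz": -4, "rx": 0, "ry": 0, "rz": -0.025}, {"tx": 26, "ty": 42, "tz": -4, "rx": 0, "ry": 0, "rz": -0.025}, {"tx": 26, "ty": 42, "tz": -4, "rx": 0, "ry": 0, "rz": -0.025}, {"tx": 26, "ty": 42, "tz": -4, "rx": 0, "ry": 0, "rz": -0.025}, {"tx": 26, "ty": 42, "tz": -4, "rx": 0, "ry": 0, "rz": -0.025}], gripper=0)

```text
time: 1.3
tool_pos: [497.9, 14.8, 178.4]
tcp_rot: [3.141, 0.0, 0.06]
contact_force: [0.9, -0.8, 0.4]
grip_width: 91.5
finger_force: 0.0
```

Request:
carry_out(plan=[{"tx": 7, "ty": 2, "tz": -45, "rx": 0, "ry": 0, "rz": 0}, {"tx": 0, "ty": 0, "tz": -40, "rx": 0, "ry": 0, "rz": 0}, {"tx": 0, "ty": 0, "tz": -20, "rx": 0, "ry": 0, "rz": 0}, {"tx": 0, "ty": 0, "tz": -15, "rx": 0, "ry": 0, "rz": 0}, {"tx": 0, "ty": 0, "tz": -10, "rx": 0, "ry": 0, "rz": 0}, {"tx": 0, "ty": 0, "tz": 0, "rx": 0, "ry": 0, "rz": 0}, {"tx": 0, "ty": 0, "tz": 0, "rx": 0, "ry": 0, "rz": 0}])

```text
time: 2.0
tool_pos: [504.6, 14.7, 49.1]
tcp_rot: [3.141, -0.0, 0.061]
contact_force: [-0.8, -0.2, -0.3]
grip_width: 91.5
finger_force: 0.0
```

Request:
carry_out(plan=[{"tx": 0, "ty": 2, "tz": -6, "rx": 0, "ry": 0, "rz": 0}, {"tx": 0, "ty": 0, "tz": 0, "rx": 0, "ry": 0, "rz": 0}])

```text
time: 2.2
tool_pos: [504.4, 16.9, 42.8]
tcp_rot: [3.141, -0.0, 0.061]
contact_force: [-0.6, -0.0, 0.6]
grip_width: 91.6
finger_force: 0.0
```

Request:
carry_out(plan=[{"tx": 0, "ty": 0, "tz": 0, "rx": 0, "ry": 0, "rz": 0}, {"tx": 0, "ty": 0, "tz": 0, "rx": 0, "ry": 0, "rz": 0}, {"tx": 0, "ty": 0, "tz": 0, "rx": 0, "ry": 0, "rz": 0}, {"tx": 0, "ty": 0, "tz": 0, "rx": 0, "ry": 0, "rz": 0}, {"tx": 0, "ty": 0, "tz": 0, "rx": 0, "ry": 0, "rz": 0}, {"tx": 0, "ty": 0, "tz": 0, "rx": 0, "ry": 0, "rz": 0}, {"tx": 0, "ty": 0, "tz": 0, "rx": 0, "ry": 0, "rz": 0}, {"tx": 0, "ty": 0, "tz": 0, "rx": 0, "ry": 0, "rz": 0}], gripper=1)

```text
time: 3.0
tool_pos: [504.5, 16.6, 42.9]
tcp_rot: [3.141, -0.0, 0.061]
contact_force: [-0.2, -3.4, 3.4]
grip_width: 61.6
finger_force: 30.0
```

Request:
carry_out(plan=[{"tx": 0, "ty": 0, "tz": 10, "rx": 0, "ry": 0, "rz": 0}, {"tx": 0, "ty": 0, "tz": 25, "rx": 0, "ry": 0, "rz": 0}, {"tx": 0, "ty": 0, "tz": 30, "rx": 0, "ry": 0, "rz": 0}, {"tx": 0, "ty": 0, "tz": 15, "rx": 0, "ry": 0, "rz": 0}, {"tx": 0, "ty": 0, "tz": 0, "rx": 0, "ry": 0, "rz": 0}])

```text
time: 3.5
tool_pos: [505.3, 17.1, 124.8]
tcp_rot: [3.141, -0.004, 0.061]
contact_force: [0.0, -0.3, -3.3]
grip_width: 61.8
finger_force: 30.0
```

Request:
carry_out(plan=[{"tx": 0, "ty": 15, "tz": 0, "rx": 0, "ry": 0, "rz": 0}, {"tx": 0, "ty": 30, "tz": 0, "rx": 0, "ry": 0, "rz": 0}, {"tx": 0, "ty": 30, "tz": 0, "rx": 0, "ry": 0, "rz": 0}, {"tx": 0, "ty": 30, "tz": 0, "rx": 0, "ry": 0, "rz": 0}, {"tx": 0, "ty": 30, "tz": 0, "rx": 0, "ry": 0, "rz": 0}, {"tx": 0, "ty": 30, "tz": 0, "rx": 0, "ry": 0, "rz": 0}, {"tx": 0, "ty": 30, "tz": 0, "rx": 0, "ry": 0, "rz": 0}, {"tx": 0, "ty": 30, "tz": 0, "rx": 0, "ry": 0, "rz": 0}, {"tx": 0, "ty": 30, "tz": 0, "rx": 0, "ry": 0, "rz": 0}, {"tx": 0, "ty": 15, "tz": 0, "rx": 0, "ry": 0, "rz": 0}, {"tx": 0, "ty": 10, "tz": 0, "rx": 0, "ry": 0, "rz": 0}, {"tx": 0, "ty": 0, "tz": 0, "rx": 0, "ry": 0, "rz": 0}])

```text
time: 4.7
tool_pos: [503.6, 297.5, 121.8]
tcp_rot: [3.141, 0.002, 0.062]
contact_force: [-0.2, -0.4, -3.4]
grip_width: 61.7
finger_force: 30.0
```

Run:
```python
from h import *
a=bot.capture("top");b=bot.capture("scene")
A=cv2.resize(a[150:290,110:350],None,fx=3,fy=3,interpolation=cv2.INTER_CUBIC)
cv2.imwrite("pics/d1.png",A[:,:,::-1]);cv2.imwrite("pics/d1s.png",b[:,:,::-1])
```

```text
(no output)
```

View pics/d1.png

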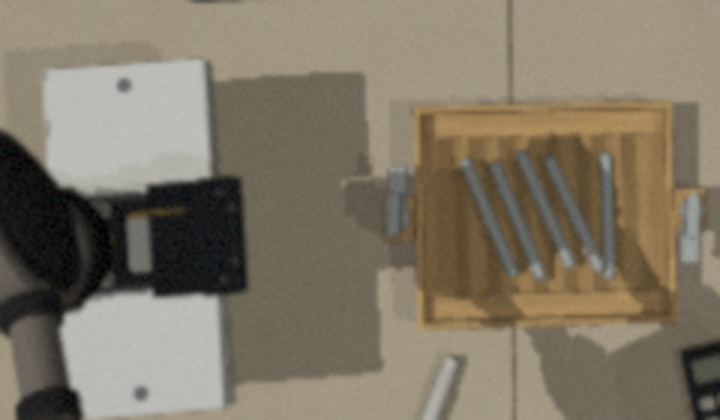

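Both plates are in the gripper. Five rods are visible: four tilted by about 24°, and one at (607,215) in the crop that is nearly aligned. Lowering the pile.

Request:
carry_out(plan=[{"tx": 0, "ty": 0, "tz": -30, "rx": 0, "ry": 0, "rz": 0}, {"tx": 0, "ty": 0, "tz": -30, "rx": 0, "ry": 0, "rz": 0}, {"tx": 0, "ty": 0, "tz": -25, "rx": 0, "ry": 0, "rz": 0}, {"tx": 0, "ty": 0, "tz": -15, "rx": 0, "ry": 0, "rz": 0}, {"tx": 0, "ty": 0, "tz": -8, "rx": 0, "ry": 0, "rz": 0}, {"tx": 0, "ty": 0, "tz": -5, "rx": 0, "ry": 0, "rz": 0}, {"tx": 0, "ty": 0, "tz": 0, "rx": 0, "ry": 0, "rz": 0}])

```text
time: 5.5
tool_pos: [504.6, 296.3, 9.8]
tcp_rot: [3.141, 0.0, 0.06]
contact_force: [0.4, -0.8, -3.0]
grip_width: 61.6
finger_force: 30.0
```

Request:
carry_out(plan=[{"tx": 0, "ty": 0, "tz": -2, "rx": 0, "ry": 0, "rz": 0}, {"tx": 0, "ty": 0, "tz": -2, "rx": 0, "ry": 0, "rz": 0}, {"tx": 0, "ty": 0, "tz": -2, "rx": 0, "ry": 0, "rz": 0}, {"tx": 0, "ty": 0, "tz": 0, "rx": 0, "ry": 0, "rz": 0}])

```text
time: 5.9
tool_pos: [504.3, 296.8, 3.7]
tcp_rot: [3.141, 0.0, 0.061]
contact_force: [0.5, 0.0, -3.6]
grip_width: 61.8
finger_force: 30.0
```

Request:
carry_out(plan=[{"tx": 0, "ty": 0, "tz": -0.7, "rx": 0, "ry": 0, "rz": 0}, {"tx": 0, "ty": 0, "tz": 0, "rx": 0, "ry": 0, "rz": 0}, {"tx": 0, "ty": 0, "tz": 0, "rx": 0, "ry": 0, "rz": 0}])

```text
time: 6.2
tool_pos: [504.4, 296.8, 3.1]
tcp_rot: [3.142, -0.0, 0.061]
contact_force: [-0.3, -0.3, -3.7]
grip_width: 61.8
finger_force: 30.0
```

Request:
carry_out(plan=[{"tx": 0, "ty": 0, "tz": 0, "rx": 0, "ry": 0, "rz": 0}, {"tx": 0, "ty": 0, "tz": 0, "rx": 0, "ry": 0, "rz": 0}, {"tx": 0, "ty": 0, "tz": 0, "rx": 0, "ry": 0, "rz": 0}, {"tx": 0, "ty": 0, "tz": 0, "rx": 0, "ry": 0, "rz": 0}, {"tx": 0, "ty": 0, "tz": 0, "rx": 0, "ry": 0, "rz": 0}, {"tx": 0, "ty": 0, "tz": 0, "rx": 0, "ry": 0, "rz": 0}], gripper=0)

```text
time: 6.8
tool_pos: [504.4, 296.8, 3.1]
tcp_rot: [3.142, -0.0, 0.061]
contact_force: [-0.2, 0.1, 0.2]
grip_width: 91.8
finger_force: 0.0
```

Request:
carry_out(plan=[{"tx": 0, "ty": 0, "tz": 10, "rx": 0, "ry": 0, "rz": 0}, {"tx": 0, "ty": 0, "tz": 30, "rx": 0, "ry": 0, "rz": 0}, {"tx": 0, "ty": 0, "tz": 45, "rx": 0, "ry": 0, "rz": 0}, {"tx": 0, "ty": 0, "tz": 45, "rx": 0, "ry": 0, "rz": 0}, {"tx": 0, "ty": 0, "tz": 45, "rx": 0, "ry": 0, "rz": 0}, {"tx": 0, "ty": -20, "tz": 25, "rx": 0, "ry": 0, "rz": 0}, {"tx": 0, "ty": -45, "tz": 0, "rx": 0, "ry": 0, "rz": -0.02}, {"tx": 0, "ty": -45, "tz": 0, "rx": 0, "ry": 0, "rz": -0.02}, {"tx": 0, "ty": -45, "tz": 0, "rx": 0, "ry": 0, "rz": -0.02}, {"tx": 0, "ty": -45, "tz": 0, "rx": 0, "ry": 0, "rz": -0.02}, {"tx": 0, "ty": -45, "tz": 0, "rx": 0, "ry": 0, "rz": -0.02}, {"tx": 0, "ty": -45, "tz": 0, "rx": 0, "ry": 0, "rz": -0.02}])

```text
time: 8.0
tool_pos: [504.1, 5.1, 204.0]
tcp_rot: [3.141, -0.001, -0.06]
contact_force: [0.5, 0.4, -0.0]
grip_width: 91.9
finger_force: 0.0
```

Request:
carry_out(plan=[{"tx": 0, "ty": -45, "tz": 0, "rx": 0, "ry": 0, "rz": -0.01}, {"tx": 0, "ty": -45, "tz": 0, "rx": 0, "ry": 0, "rz": 0}, {"tx": 0, "ty": -45, "tz": 0, "rx": 0, "ry": 0, "rz": 0}, {"tx": 0, "ty": -45, "tz": 0, "rx": 0, "ry": 0, "rz": 0}, {"tx": 0, "ty": -15, "tz": 0, "rx": 0, "ry": 0, "rz": 0}, {"tx": 0, "ty": 0, "tz": 0, "rx": 0, "ry": 0, "rz": 0}, {"tx": 0, "ty": 0, "tz": 0, "rx": 0, "ry": 0, "rz": 0}])

```text
time: 8.7
tool_pos: [504.2, -187.4, 203.3]
tcp_rot: [-3.141, 0.0, -0.07]
contact_force: [0.6, 0.6, 0.4]
grip_width: 91.9
finger_force: 0.0
```

Run:
```python
from h import *
print(bot.get_obs()['tool_pos'],bot.get_obs()['tcp_rot'])
a=bot.capture("top");b=bot.capture("scene")
A=cv2.resize(a[160:280,120:340],None,fx=3,fy=3,interpolation=cv2.INTER_CUBIC)
B=cv2.resize(b[190:300,230:450],None,fx=2,fy=2,interpolation=cv2.INTER_CUBIC)
out=np.zeros((580,660,3),np.uint8);out[:360]=A;out[360:,:440]=B
cv2.imwrite("pics/e1.png",out[:,:,::-1]);cv2.imwrite("pics/e_top.png",a[:,:,::-1]);cv2.imwrite("pics/e_sc.png",b[:,:,::-1])
```

```text
[ 504.19398735 -187.42644481  203.25377435] [-3.14098499e+00  1.36797114e-04 -6.95267266e-02]
```

View pics/e1.png

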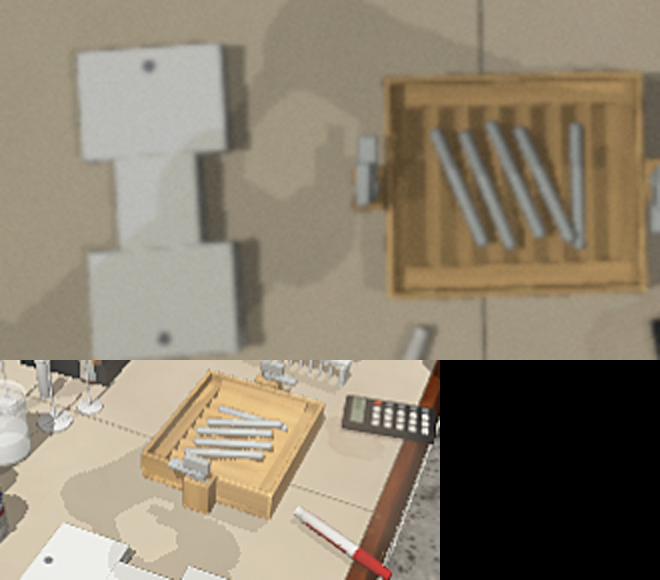

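The plates make a neat pile, and five rods lie across the crests in the case. Next I'll take the rake.

Request:
carry_out(plan=[{"tx": 0, "ty": -6.5, "tz": -45, "rx": 0, "ry": 0, "rz": -0.006}, {"tx": 0, "ty": 0, "tz": -45, "rx": 0, "ry": 0, "rz": 0}, {"tx": 0, "ty": 0, "tz": -30, "rx": 0, "ry": 0, "rz": 0}, {"tx": 0, "ty": 0, "tz": -20, "rx": 0, "ry": 0, "rz": 0}, {"tx": 0, "ty": 0, "tz": -13, "rx": 0, "ry": 0, "rz": 0}, {"tx": 0, "ty": 0, "tz": 0, "rx": 0, "ry": 0, "rz": 0}, {"tx": 0, "ty": 0, "tz": 0, "rx": 0, "ry": 0, "rz": 0}])

```text
time: 9.5
tool_pos: [505.0, -194.4, 50.9]
tcp_rot: [3.141, -0.001, -0.074]
contact_force: [-0.8, -0.6, 0.8]
grip_width: 91.6
finger_force: 0.0
```

Request:
carry_out(plan=[{"tx": 0, "ty": 0, "tz": 0, "rx": 0, "ry": 0, "rz": 0}, {"tx": 0, "ty": 0, "tz": 0, "rx": 0, "ry": 0, "rz": 0}, {"tx": 0, "ty": 0, "tz": 0, "rx": 0, "ry": 0, "rz": 0}, {"tx": 0, "ty": 0, "tz": 0, "rx": 0, "ry": 0, "rz": 0}, {"tx": 0, "ty": 0, "tz": 0, "rx": 0, "ry": 0, "rz": 0}, {"tx": 0, "ty": 0, "tz": 0, "rx": 0, "ry": 0, "rz": 0}, {"tx": 0, "ty": 0, "tz": 0, "rx": 0, "ry": 0, "rz": 0}, {"tx": 0, "ty": 0, "tz": 0, "rx": 0, "ry": 0, "rz": 0}, {"tx": 0, "ty": 0, "tz": 0, "rx": 0, "ry": 0, "rz": 0}, {"tx": 0, "ty": 0, "tz": 0, "rx": 0, "ry": 0, "rz": 0}], gripper=1)

```text
time: 10.5
tool_pos: [504.4, -194.8, 50.0]
tcp_rot: [3.141, -0.0, -0.075]
contact_force: [-0.9, -3.0, -0.4]
grip_width: 16.2
finger_force: 4.9
```

Run:
```python
from h import *
np.set_printoptions(precision=1,suppress=True)
t=lambda u,v:(120+(u+.5)/3-.5,160+(v+.5)/3-.5)
C=np.array([atz(t(*p),40) for p in((385,76),(643,71),(648,290),(390,297))])[:,:2]
c=C.mean(0);print(C,c)
x=(C[0]+C[1]-C[2]-C[3]);yaw=np.arctan2(x[1],x[0]);y=C[0]+C[3]-C[1]-C[2];yaw2=np.arctan2(-y[0],y[1]);print(yaw,yaw2)
# area-based centre via wood mask
im=cv2.imread("pics/e_top.png");hsv=cv2.cvtColor(im,cv2.COLOR_BGR2HSV)
m=((hsv[...,0]>10)&(hsv[...,0]<22)&(hsv[...,1]>95)).astype(np.uint8);m[:, :245]=0;m[:,338:]=0;m[:180]=0;m[263:]=0
m=cv2.morphologyEx(m,cv2.MORPH_OPEN,np.ones((3,3)))
pts=cv2.findNonZero(m);r=cv2.minAreaRect(pts);b=cv2.boxPoints(r);B=np.array([atz(p,40) for p in b])[:,:2];print("rect",r,B,B.mean(0))
for z in(30,):
  for a,b in(((436,132),(483,244)),((466,135),(511,247)),((492,125),(540,235)),((520,131),(572,241)),((576,126),(581,246))):
    P=np.array([atz(t(*a),z),atz(t(*b),z)])[:,:2]-c
    th=.012;R=np.array([[np.cos(th),np.sin(th)],[-np.sin(th),np.cos(th)]]);print((P@R.T).round(0).tolist())
```

```text
[[598.6 120.4]
 [599.6 -79.2]
 [430.2 -80. ]
 [429.1 117.9]] [514.4  19.8]
0.009685227298340924 0.00517575553365447
rect ((291.0068359375, 221.28030395507812), (73.80730438232422, 92.36276245117188), 88.60282135009766) [[597.5 129.7]
 [599.7 -84.6]
 [428.4 -85.5]
 [427.9 126.8]] [513.4  21.6]
[[41.0, 62.0], [-47.0, 28.0]]
[[38.0, 39.0], [-50.0, 6.0]]
[[46.0, 19.0], [-41.0, -16.0]]
[[40.0, -3.0], [-47.0, -41.0]]
[[43.0, -47.0], [-51.0, -48.0]]
```

Request:
carry_out(plan=[{"tx": 0, "ty": 0, "tz": 0, "rx": 0, "ry": 0, "rz": 0}, {"tx": 0, "ty": 0, "tz": 0, "rx": 0, "ry": 0, "rz": 0}, {"tx": 0, "ty": 0, "tz": 0, "rx": 0, "ry": 0, "rz": 0}])

```text
time: 10.8
tool_pos: [504.3, -194.7, 50.0]
tcp_rot: [3.142, 0.0, -0.075]
contact_force: [0.5, -1.0, -1.0]
grip_width: 16.0
finger_force: 30.0
```

Request:
carry_out(plan=[{"tx": 0, "ty": 0, "tz": 10, "rx": 0, "ry": 0, "rz": 0}, {"tx": 0, "ty": 0, "tz": 30, "rx": 0, "ry": 0, "rz": 0}, {"tx": 0, "ty": 0, "tz": 30, "rx": 0, "ry": 0, "rz": 0}, {"tx": 0, "ty": 0, "tz": 25, "rx": 0, "ry": 0, "rz": 0}, {"tx": 0, "ty": 15, "tz": 0, "rx": 0, "ry": 0, "rz": 0}, {"tx": 1, "ty": 30, "tz": 0, "rx": 0, "ry": 0, "rz": 0.014}, {"tx": 2, "ty": 30, "tz": 0, "rx": 0, "ry": 0, "rz": 0.014}, {"tx": 2, "ty": 30, "tz": 0, "rx": 0, "ry": 0, "rz": 0.014}, {"tx": 2, "ty": 30, "tz": 0, "rx": 0, "ry": 0, "rz": 0.014}, {"tx": 2, "ty": 30, "tz": 0, "rx": 0, "ry": 0, "rz": 0.014}, {"tx": 1, "ty": 30, "tz": 0, "rx": 0, "ry": 0, "rz": 0.014}, {"tx": 0, "ty": 30, "tz": 0, "rx": 0, "ry": 0, "rz": 0}])

```text
time: 12.0
tool_pos: [513.2, 32.4, 144.1]
tcp_rot: [-3.141, 0.002, 0.009]
contact_force: [0.1, -0.8, -2.4]
grip_width: 15.6
finger_force: 30.0
```

Request:
carry_out(plan=[{"tx": 0, "ty": 30, "tz": 0, "rx": 0, "ry": 0, "rz": 0}, {"tx": 0, "ty": 25, "tz": 0, "rx": 0, "ry": 0, "rz": 0}, {"tx": 0, "ty": 12, "tz": 0, "rx": 0, "ry": 0, "rz": 0}, {"tx": 0, "ty": 0, "tz": 0, "rx": 0, "ry": 0, "rz": 0}, {"tx": 0, "ty": 0, "tz": 0, "rx": 0, "ry": 0, "rz": 0}])

```text
time: 12.5
tool_pos: [514.0, 96.9, 144.6]
tcp_rot: [3.141, 0.001, 0.009]
contact_force: [0.6, -0.6, -2.3]
grip_width: 15.8
finger_force: 30.0
```

Run:
```python
from h import *
print(bot.get_obs()['tool_pos'],bot.get_obs()['tcp_rot'])
a=bot.capture("top");b=bot.capture("scene")
A=cv2.resize(a[160:280,230:360],None,fx=3,fy=3,interpolation=cv2.INTER_CUBIC)
B=cv2.resize(b[170:300,280:430],None,fx=2.77,fy=2.77,interpolation=cv2.INTER_CUBIC)
out=np.zeros((360,A.shape[1]+B.shape[1],3),np.uint8);out[:,:A.shape[1]]=A;out[:min(360,len(B)),A.shape[1]:]=B[:360]
cv2.imwrite("pics/f1.png",out[:,:,::-1])
```

```text
[513.98091868  96.91462475 144.61494668] [3.14103608e+00 9.17528115e-04 9.23808800e-03]
```

View pics/f1.png

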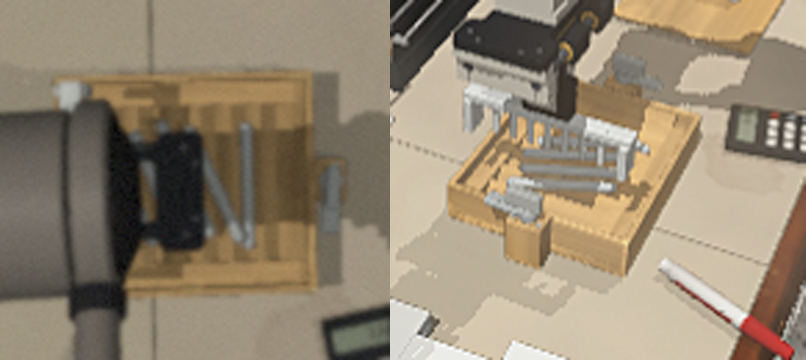

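The rake hangs straight over the case at the +y end and is clear of rod 1. I'll lower it onto the ledges.

Request:
carry_out(plan=[{"tx": 0, "ty": 1.5, "tz": -20, "rx": 0, "ry": 0, "rz": 0}, {"tx": 0, "ty": 0, "tz": -20, "rx": 0, "ry": 0, "rz": 0}, {"tx": 0, "ty": 0, "tz": -15, "rx": 0, "ry": 0, "rz": 0}, {"tx": 0, "ty": 0, "tz": -8, "rx": 0, "ry": 0, "rz": 0}, {"tx": 0, "ty": 0, "tz": -2, "rx": 0, "ry": 0, "rz": 0}, {"tx": 0, "ty": 0, "tz": 0, "rx": 0, "ry": 0, "rz": 0}, {"tx": 0, "ty": 0, "tz": 0, "rx": 0, "ry": 0, "rz": 0}])

```text
time: 13.3
tool_pos: [515.0, 98.6, 80.8]
tcp_rot: [3.142, -0.001, 0.008]
contact_force: [-0.2, 0.4, -1.9]
grip_width: 16.0
finger_force: 30.0
```

Request:
carry_out(plan=[{"tx": 0, "ty": 0, "tz": -1, "rx": 0, "ry": 0, "rz": 0}, {"tx": 0, "ty": 0, "tz": -1, "rx": 0, "ry": 0, "rz": 0}, {"tx": 0, "ty": 0, "tz": -1, "rx": 0, "ry": 0, "rz": 0}, {"tx": 0, "ty": 0, "tz": 0, "rx": 0, "ry": 0, "rz": 0}, {"tx": 0, "ty": 0, "tz": 0, "rx": 0, "ry": 0, "rz": 0}])

```text
time: 13.8
tool_pos: [514.3, 98.8, 77.0]
tcp_rot: [3.142, 0.0, 0.009]
contact_force: [0.6, -1.0, -1.3]
grip_width: 15.7
finger_force: 30.0
```

Request:
carry_out(plan=[{"tx": 0, "ty": 0, "tz": -0.8, "rx": 0, "ry": 0, "rz": 0}, {"tx": 0, "ty": -3, "tz": 0, "rx": 0, "ry": 0, "rz": 0}, {"tx": 0, "ty": -3, "tz": 0, "rx": 0, "ry": 0, "rz": 0}, {"tx": 0, "ty": -3, "tz": 0, "rx": 0, "ry": 0, "rz": 0}, {"tx": 0, "ty": -3, "tz": 0, "rx": 0, "ry": 0, "rz": 0}, {"tx": 0, "ty": -3, "tz": 0, "rx": 0, "ry": 0, "rz": 0}, {"tx": 0, "ty": -3, "tz": 0, "rx": 0, "ry": 0, "rz": 0}, {"tx": 0, "ty": -3, "tz": 0, "rx": 0, "ry": 0, "rz": 0}, {"tx": 0, "ty": -3, "tz": 0, "rx": 0, "ry": 0, "rz": 0}, {"tx": 0, "ty": -3, "tz": 0, "rx": 0, "ry": 0, "rz": 0}, {"tx": 0, "ty": -3, "tz": 0, "rx": 0, "ry": 0, "rz": 0}, {"tx": 0, "ty": -3, "tz": 0, "rx": 0, "ry": 0, "rz": 0}])

```text
time: 15.0
tool_pos: [514.3, 65.5, 76.2]
tcp_rot: [3.141, 0.0, 0.009]
contact_force: [0.5, -0.1, -1.9]
grip_width: 15.7
finger_force: 30.0
```

Request:
carry_out(plan=[{"tx": 0, "ty": -3, "tz": 0, "rx": 0, "ry": 0, "rz": 0}, {"tx": 0, "ty": -3, "tz": 0, "rx": 0, "ry": 0, "rz": 0}, {"tx": 0, "ty": -3, "tz": 0, "rx": 0, "ry": 0, "rz": 0}, {"tx": 0, "ty": -3, "tz": 0, "rx": 0, "ry": 0, "rz": 0}, {"tx": 0, "ty": -3, "tz": 0, "rx": 0, "ry": 0, "rz": 0}, {"tx": 0, "ty": -3, "tz": 0, "rx": 0, "ry": 0, "rz": 0}, {"tx": 0, "ty": -3, "tz": 0, "rx": 0, "ry": 0, "rz": 0}, {"tx": 0, "ty": -3, "tz": 0, "rx": 0, "ry": 0, "rz": 0}, {"tx": 0, "ty": -3, "tz": 0, "rx": 0, "ry": 0, "rz": 0}, {"tx": 0, "ty": -3, "tz": 0, "rx": 0, "ry": 0, "rz": 0}, {"tx": 0, "ty": 0, "tz": 0, "rx": 0, "ry": 0, "rz": 0}])

```text
time: 16.1
tool_pos: [514.3, 35.4, 76.2]
tcp_rot: [3.141, 0.0, 0.008]
contact_force: [0.7, -0.4, -1.9]
grip_width: 15.6
finger_force: 30.0
```

Run:
```python
from h import *
a=bot.capture("top");b=bot.capture("scene")
A=cv2.resize(a[160:280,230:360],None,fx=3,fy=3,interpolation=cv2.INTER_CUBIC)
B=cv2.resize(b[170:300,280:430],None,fx=2.77,fy=2.77,interpolation=cv2.INTER_CUBIC)
out=np.zeros((360,A.shape[1]+B.shape[1],3),np.uint8);out[:,:A.shape[1]]=A;out[:min(360,len(B)),A.shape[1]:]=B[:360]
cv2.imwrite("pics/g1.png",out[:,:,::-1])
```

```text
(no output)
```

View pics/g1.png

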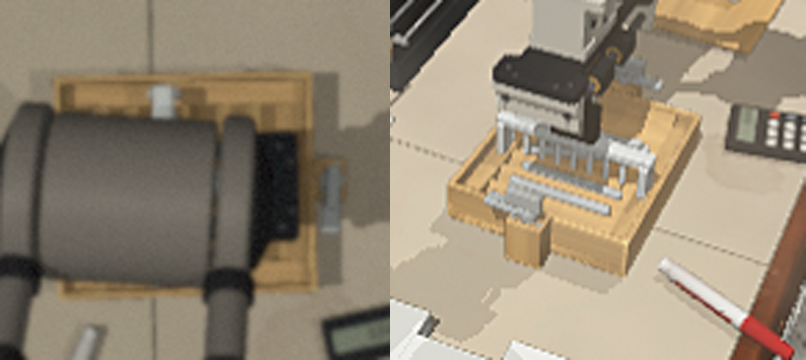

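In the scene view, two rods already lie parallel behind the rake, around (570,185) and (560,195). I'll continue the sweep.

Request:
carry_out(plan=[{"tx": 0, "ty": -3, "tz": 0, "rx": 0, "ry": 0, "rz": 0}, {"tx": 0, "ty": -3, "tz": 0, "rx": 0, "ry": 0, "rz": 0}, {"tx": 0, "ty": -3, "tz": 0, "rx": 0, "ry": 0, "rz": 0}, {"tx": 0, "ty": -3, "tz": 0, "rx": 0, "ry": 0, "rz": 0}, {"tx": 0, "ty": -3, "tz": 0, "rx": 0, "ry": 0, "rz": 0}, {"tx": 0, "ty": -3, "tz": 0, "rx": 0, "ry": 0, "rz": 0}, {"tx": 0, "ty": -3, "tz": 0, "rx": 0, "ry": 0, "rz": 0}, {"tx": 0, "ty": -3, "tz": 0, "rx": 0, "ry": 0, "rz": 0}, {"tx": 0, "ty": -3, "tz": 0, "rx": 0, "ry": 0, "rz": 0}, {"tx": 0, "ty": -3, "tz": 0, "rx": 0, "ry": 0, "rz": 0}, {"tx": 0, "ty": -3, "tz": 0, "rx": 0, "ry": 0, "rz": 0}, {"tx": 0, "ty": -3, "tz": 0, "rx": 0, "ry": 0, "rz": 0}])

```text
time: 17.4
tool_pos: [514.3, -0.5, 76.2]
tcp_rot: [3.142, 0.0, 0.009]
contact_force: [0.2, 1.1, -2.3]
grip_width: 16.1
finger_force: 30.0
```

Request:
carry_out(plan=[{"tx": 0, "ty": -3, "tz": 0, "rx": 0, "ry": 0, "rz": 0}, {"tx": 0, "ty": -3, "tz": 0, "rx": 0, "ry": 0, "rz": 0}, {"tx": 0, "ty": -3, "tz": 0, "rx": 0, "ry": 0, "rz": 0}, {"tx": 0, "ty": -3, "tz": 0, "rx": 0, "ry": 0, "rz": 0}, {"tx": 0, "ty": -3, "tz": 0, "rx": 0, "ry": 0, "rz": 0}, {"tx": 0, "ty": -3, "tz": 0, "rx": 0, "ry": 0, "rz": 0}, {"tx": 0, "ty": -3, "tz": 0, "rx": 0, "ry": 0, "rz": 0}, {"tx": 0, "ty": -3, "tz": 0, "rx": 0, "ry": 0, "rz": 0}, {"tx": 0, "ty": -3, "tz": 0, "rx": 0, "ry": 0, "rz": 0}, {"tx": 0, "ty": -3, "tz": 0, "rx": 0, "ry": 0, "rz": 0}, {"tx": 0, "ty": -3, "tz": 0, "rx": 0, "ry": 0, "rz": 0}, {"tx": 0, "ty": 0, "tz": 0, "rx": 0, "ry": 0, "rz": 0}])

```text
time: 18.6
tool_pos: [514.4, -33.6, 76.3]
tcp_rot: [3.141, -0.0, 0.008]
contact_force: [-0.6, 0.3, -1.5]
grip_width: 15.5
finger_force: 30.0
```

Request:
carry_out(plan=[{"tx": 0, "ty": -3, "tz": 0, "rx": 0, "ry": 0, "rz": 0}, {"tx": 0, "ty": -3, "tz": 0, "rx": 0, "ry": 0, "rz": 0}, {"tx": 0, "ty": -3, "tz": 0, "rx": 0, "ry": 0, "rz": 0}, {"tx": 0, "ty": -3, "tz": 0, "rx": 0, "ry": 0, "rz": 0}, {"tx": 0, "ty": -3, "tz": 0, "rx": 0, "ry": 0, "rz": 0}, {"tx": 0, "ty": -2, "tz": 0, "rx": 0, "ry": 0, "rz": 0}, {"tx": 0, "ty": 0, "tz": 0, "rx": 0, "ry": 0, "rz": 0}])

```text
time: 19.3
tool_pos: [514.3, -50.5, 76.2]
tcp_rot: [3.141, 0.0, 0.008]
contact_force: [0.4, -0.5, -1.5]
grip_width: 15.9
finger_force: 30.0
```

Run:
```python
from h import *
a=bot.capture("top");b=bot.capture("scene")
A=cv2.resize(a[160:280,230:360],None,fx=3,fy=3,interpolation=cv2.INTER_CUBIC)
B=cv2.resize(b[170:300,280:430],None,fx=2.77,fy=2.77,interpolation=cv2.INTER_CUBIC)
out=np.zeros((360,A.shape[1]+B.shape[1],3),np.uint8);out[:,:A.shape[1]]=A;out[:min(360,len(B)),A.shape[1]:]=B[:360]
cv2.imwrite("pics/g2.png",out[:,:,::-1])
```

```text
(no output)
```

View pics/g2.png

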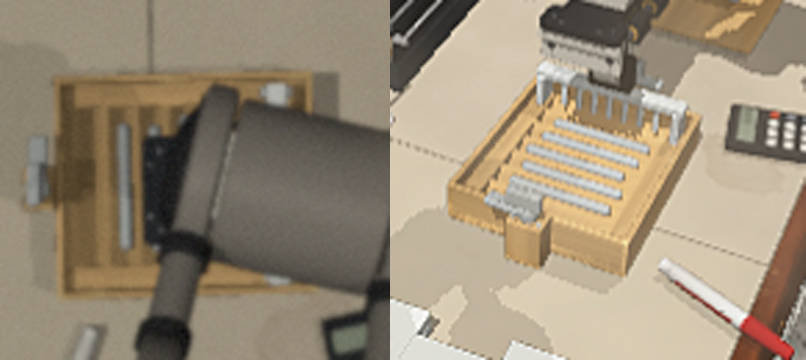

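All five rods lie parallel in separate grooves behind the rake (scene view, rows 125–210). I'll lift the rake and put it back.

Request:
carry_out(plan=[{"tx": 0, "ty": 0, "tz": 10, "rx": 0, "ry": 0, "rz": 0}, {"tx": 0, "ty": 0, "tz": 25, "rx": 0, "ry": 0, "rz": 0}, {"tx": 0, "ty": 0, "tz": 25, "rx": 0, "ry": 0, "rz": 0}, {"tx": 0, "ty": 0, "tz": 10, "rx": 0, "ry": 0, "rz": 0}, {"tx": -2, "ty": -20, "tz": 0, "rx": 0, "ry": 0, "rz": 0}, {"tx": -2, "ty": -30, "tz": 0, "rx": 0, "ry": 0, "rz": 0}, {"tx": -2, "ty": -30, "tz": 0, "rx": 0, "ry": 0, "rz": 0}, {"tx": -2, "ty": -30, "tz": 0, "rx": 0, "ry": 0, "rz": 0}, {"tx": -2, "ty": -25, "tz": 0, "rx": 0, "ry": 0, "rz": 0}, {"tx": 0, "ty": -8, "tz": 0, "rx": 0, "ry": 0, "rz": 0}, {"tx": 0, "ty": 0, "tz": 0, "rx": 0, "ry": 0, "rz": 0}, {"tx": 0, "ty": 0, "tz": 0, "rx": 0, "ry": 0, "rz": 0}])

```text
time: 20.6
tool_pos: [504.2, -192.3, 146.0]
tcp_rot: [-3.141, 0.001, 0.009]
contact_force: [-0.3, 0.5, -2.0]
grip_width: 15.9
finger_force: 30.0
```

Request:
carry_out(plan=[{"tx": 0, "ty": 0, "tz": -25, "rx": 0, "ry": 0, "rz": 0}, {"tx": 0, "ty": 0, "tz": -30, "rx": 0, "ry": 0, "rz": 0}, {"tx": 0, "ty": 0, "tz": -20, "rx": 0, "ry": 0, "rz": 0}, {"tx": 0, "ty": 0, "tz": -10, "rx": 0, "ry": 0, "rz": 0}, {"tx": 0, "ty": 0, "tz": -5, "rx": 0, "ry": 0, "rz": 0}, {"tx": 0, "ty": 0, "tz": 0, "rx": 0, "ry": 0, "rz": 0}, {"tx": 0, "ty": 0, "tz": 0, "rx": 0, "ry": 0, "rz": 0}])

```text
time: 21.3
tool_pos: [505.1, -193.3, 57.2]
tcp_rot: [3.141, -0.002, 0.009]
contact_force: [-0.3, -0.3, -2.1]
grip_width: 15.8
finger_force: 30.0
```

Request:
carry_out(plan=[{"tx": 0, "ty": 0, "tz": -2, "rx": 0, "ry": 0, "rz": 0}, {"tx": 0, "ty": 0, "tz": -2, "rx": 0, "ry": 0, "rz": 0}, {"tx": 0, "ty": 0, "tz": -2, "rx": 0, "ry": 0, "rz": 0}, {"tx": 0, "ty": 0, "tz": -0.5, "rx": 0, "ry": 0, "rz": 0}, {"tx": 0, "ty": 0, "tz": 0, "rx": 0, "ry": 0, "rz": 0}, {"tx": 0, "ty": 0, "tz": 0, "rx": 0, "ry": 0, "rz": 0}])

```text
time: 21.9
tool_pos: [504.4, -193.3, 50.0]
tcp_rot: [3.141, -0.0, 0.009]
contact_force: [-1.3, 0.4, 1.9]
grip_width: 15.9
finger_force: 30.0
```

Request:
carry_out(plan=[{"tx": 0, "ty": 0, "tz": 0, "rx": 0, "ry": 0, "rz": 0}, {"tx": 0, "ty": 0, "tz": 0, "rx": 0, "ry": 0, "rz": 0}, {"tx": 0, "ty": 0, "tz": 0, "rx": 0, "ry": 0, "rz": 0}, {"tx": 0, "ty": 0, "tz": 0, "rx": 0, "ry": 0, "rz": 0}, {"tx": 0, "ty": 0, "tz": 0, "rx": 0, "ry": 0, "rz": 0}, {"tx": 0, "ty": 0, "tz": 0, "rx": 0, "ry": 0, "rz": 0}, {"tx": 0, "ty": 0, "tz": 0, "rx": 0, "ry": 0, "rz": 0}, {"tx": 0, "ty": 0, "tz": 0, "rx": 0, "ry": 0, "rz": 0}], gripper=0)

```text
time: 22.7
tool_pos: [504.4, -193.2, 49.7]
tcp_rot: [3.141, 0.0, 0.009]
contact_force: [-0.6, -0.4, 0.6]
grip_width: 75.2
finger_force: 0.0
```

Request:
carry_out(plan=[{"tx": 0, "ty": 0, "tz": 10, "rx": 0, "ry": 0, "rz": 0}, {"tx": 0, "ty": 0, "tz": 30, "rx": 0, "ry": 0, "rz": 0}, {"tx": 0, "ty": 0, "tz": 45, "rx": 0, "ry": 0, "rz": 0}, {"tx": 0, "ty": 0, "tz": 45, "rx": 0, "ry": 0, "rz": 0}, {"tx": 0, "ty": -30, "tz": 20, "rx": 0, "ry": 0, "rz": 0}, {"tx": 0, "ty": -40, "tz": 0, "rx": 0, "ry": 0, "rz": 0}, {"tx": 0, "ty": -40, "tz": 0, "rx": 0, "ry": 0, "rz": 0}, {"tx": 0, "ty": 0, "tz": 0, "rx": 0, "ry": 0, "rz": 0}])

```text
time: 23.5
tool_pos: [503.9, -307.7, 200.5]
tcp_rot: [3.139, -0.001, 0.005]
contact_force: [-0.0, 0.2, -0.0]
grip_width: 91.7
finger_force: 0.0
```

Run:
```python
from h import *
np.set_printoptions(precision=1,suppress=True)
a=bot.capture("top");b=bot.capture("scene")
A=cv2.resize(a[165:285,130:400],(0,0),fx=2.9,fy=2.9,interpolation=cv2.INTER_CUBIC)
B=cv2.resize(b[140:250,290:450],None,fx=2.2,fy=2.2,interpolation=cv2.INTER_CUBIC)
out=np.zeros((A.shape[0]+B.shape[0],A.shape[1],3),np.uint8);out[:A.shape[0]]=A;out[A.shape[0]:,:B.shape[1]]=B
print(out.shape)
cv2.imwrite("pics/k1.png",out[:600,:800,::-1])
# lid from original view: c3 crop offset (390,120) x4
t=lambda u,v:(390+(u+.5)/4-.5,120+(v+.5)/4-.5)
s=lambda u,v:(290+(u+.5)/5-.5,140+(v+.5)/5-.5)
print("handle ends",[atz(t(*p),43) for p in((248,338),(248,472))])
print("tri handle",tri(t(248,338),s(477,88)),tri(t(248,472),s(582,118)))
C=np.array([atz(t(*p),11) for p in((70,262),(390,266),(390,543),(68,541))]);print("lid",C,C.mean(0))
```

```text
(590, 783, 3)
handle ends [array([ 546.6, -353.8,   43. ]), array([ 468.6, -351.2,   43. ])]
tri handle (array([ 546.4, -356.3,   35.8]), np.float64(0.6687698153325117)) (array([ 470.3, -353. ,   35.3]), np.float64(4.4808584801594415))
lid [[ 594.5 -257.8   11. ]
 [ 589.2 -452.3   11. ]
 [ 422.8 -445.9   11. ]
 [ 427.4 -252.    11. ]] [ 508.5 -352.    11. ]
```

View pics/k1.png

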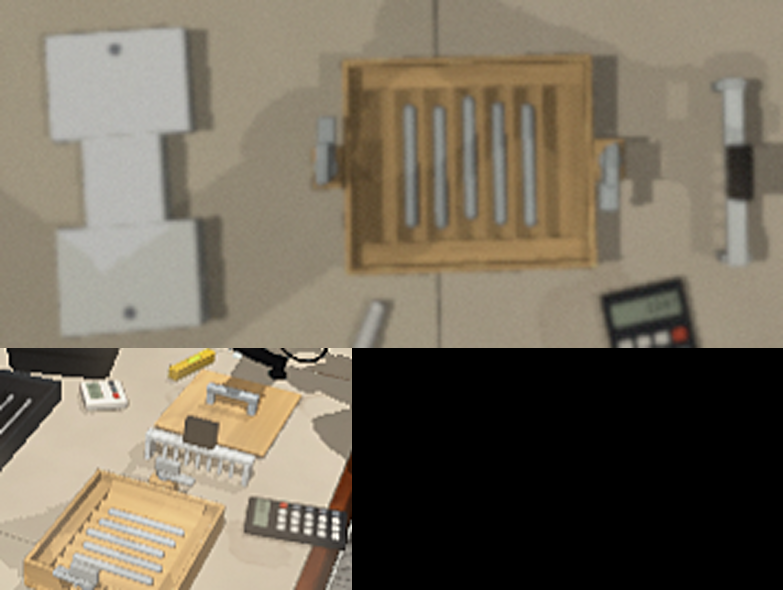

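All five rods are seated, the pile and rake are fine, and the lid handle is at (508,−352) with yaw −0.03. I'll take the lid.

Request:
carry_out(plan=[{"tx": 4, "ty": -45, "tz": 0, "rx": 0, "ry": 0, "rz": -0.036}, {"tx": 0, "ty": 0, "tz": -45, "rx": 0, "ry": 0, "rz": 0}, {"tx": 0, "ty": 0, "tz": -45, "rx": 0, "ry": 0, "rz": 0}, {"tx": 0, "ty": 0, "tz": -40, "rx": 0, "ry": 0, "rz": 0}, {"tx": 0, "ty": 0, "tz": -25, "rx": 0, "ry": 0, "rz": 0}, {"tx": 0, "ty": 0, "tz": -15, "rx": 0, "ry": 0, "rz": 0}, {"tx": 0, "ty": 0, "tz": 0, "rx": 0, "ry": 0, "rz": 0}, {"tx": 0, "ty": 0, "tz": 0, "rx": 0, "ry": 0, "rz": 0}])

```text
time: 24.4
tool_pos: [508.9, -347.4, 30.5]
tcp_rot: [3.141, -0.0, -0.026]
contact_force: [0.2, 0.1, -0.1]
grip_width: 92.0
finger_force: 0.0
```

Request:
carry_out(plan=[{"tx": -1, "ty": -5, "tz": -5, "rx": 0, "ry": 0, "rz": -0.006}, {"tx": 0, "ty": 0, "tz": -5.5, "rx": 0, "ry": 0, "rz": 0}, {"tx": 0, "ty": 0, "tz": 0, "rx": 0, "ry": 0, "rz": 0}])

```text
time: 24.7
tool_pos: [507.1, -353.2, 19.0]
tcp_rot: [-3.141, 0.0, -0.034]
contact_force: [-1.2, 1.3, 0.4]
grip_width: 91.7
finger_force: 0.0
```

Request:
carry_out(plan=[{"tx": 0, "ty": 0, "tz": 0, "rx": 0, "ry": 0, "rz": 0}, {"tx": 0, "ty": 0, "tz": 0, "rx": 0, "ry": 0, "rz": 0}, {"tx": 0, "ty": 0, "tz": 0, "rx": 0, "ry": 0, "rz": 0}, {"tx": 0, "ty": 0, "tz": 0, "rx": 0, "ry": 0, "rz": 0}, {"tx": 0, "ty": 0, "tz": 0, "rx": 0, "ry": 0, "rz": 0}, {"tx": 0, "ty": 0, "tz": 0, "rx": 0, "ry": 0, "rz": 0}, {"tx": 0, "ty": 0, "tz": 0, "rx": 0, "ry": 0, "rz": 0}, {"tx": 0, "ty": 0, "tz": 0, "rx": 0, "ry": 0, "rz": 0}, {"tx": 0, "ty": 0, "tz": 0, "rx": 0, "ry": 0, "rz": 0}, {"tx": 0, "ty": 0, "tz": 0, "rx": 0, "ry": 0, "rz": 0}, {"tx": 0, "ty": 0, "tz": 0, "rx": 0, "ry": 0, "rz": 0}, {"tx": 0, "ty": 0, "tz": 0, "rx": 0, "ry": 0, "rz": 0}], gripper=1)

```text
time: 25.9
tool_pos: [507.3, -353.2, 19.2]
tcp_rot: [3.142, 0.0, -0.033]
contact_force: [-0.3, 0.0, -0.5]
grip_width: 13.6
finger_force: 30.0
```

Request:
carry_out(plan=[{"tx": 0, "ty": 0, "tz": 0, "rx": 0, "ry": 0, "rz": 0}, {"tx": 0, "ty": 0, "tz": 0, "rx": 0, "ry": 0, "rz": 0}, {"tx": 0, "ty": 0, "tz": 0, "rx": 0, "ry": 0, "rz": 0}])

```text
time: 26.2
tool_pos: [507.3, -353.2, 19.2]
tcp_rot: [3.142, 0.0, -0.033]
contact_force: [-0.8, 0.4, -1.1]
grip_width: 13.7
finger_force: 30.0
```

Request:
carry_out(plan=[{"tx": 0, "ty": 0, "tz": 10, "rx": 0, "ry": 0, "rz": 0}, {"tx": 0, "ty": 0, "tz": 25, "rx": 0, "ry": 0, "rz": 0}, {"tx": 0, "ty": 0, "tz": 30, "rx": 0, "ry": 0, "rz": 0}, {"tx": 0, "ty": 0, "tz": 30, "rx": 0, "ry": 0, "rz": 0}, {"tx": 0, "ty": 0, "tz": 15, "rx": 0, "ry": 0, "rz": 0}, {"tx": 0, "ty": 0, "tz": 0, "rx": 0, "ry": 0, "rz": 0}, {"tx": 0, "ty": 15, "tz": 0, "rx": 0, "ry": 0, "rz": 0}, {"tx": 1, "ty": 30, "tz": 0, "rx": 0, "ry": 0, "rz": 0.007}, {"tx": 1, "ty": 30, "tz": 0, "rx": 0, "ry": 0, "rz": 0.007}, {"tx": 1, "ty": 30, "tz": 0, "rx": 0, "ry": 0, "rz": 0.007}, {"tx": 1, "ty": 30, "tz": 0, "rx": 0, "ry": 0, "rz": 0.007}, {"tx": 1, "ty": 30, "tz": 0, "rx": 0, "ry": 0, "rz": 0.007}])

```text
time: 27.4
tool_pos: [510.9, -185.4, 127.5]
tcp_rot: [-3.14, 0.003, 0.002]
contact_force: [0.1, 1.0, -2.7]
grip_width: 14.0
finger_force: 30.0
```

Request:
carry_out(plan=[{"tx": 1, "ty": 30, "tz": 0, "rx": 0, "ry": 0, "rz": 0.007}, {"tx": 0, "ty": 30, "tz": 0, "rx": 0, "ry": 0, "rz": 0}, {"tx": 0, "ty": 30, "tz": 0, "rx": 0, "ry": 0, "rz": 0}, {"tx": 0, "ty": 30, "tz": 0, "rx": 0, "ry": 0, "rz": 0}, {"tx": 0, "ty": 30, "tz": 0, "rx": 0, "ry": 0, "rz": 0}, {"tx": 0, "ty": 30, "tz": 0, "rx": 0, "ry": 0, "rz": 0}, {"tx": 0, "ty": 20, "tz": 0, "rx": 0, "ry": 0, "rz": 0}, {"tx": 0, "ty": 9, "tz": 0, "rx": 0, "ry": 0, "rz": 0}, {"tx": 0, "ty": 0, "tz": 0, "rx": 0, "ry": 0, "rz": 0}, {"tx": 0, "ty": 0, "tz": 0, "rx": 0, "ry": 0, "rz": 0}])

```text
time: 28.4
tool_pos: [512.9, 20.5, 128.7]
tcp_rot: [3.141, 0.001, 0.009]
contact_force: [0.4, 0.4, -2.4]
grip_width: 13.7
finger_force: 30.0
```

Request:
carry_out(plan=[{"tx": 0, "ty": 0, "tz": -25, "rx": 0, "ry": 0, "rz": 0}, {"tx": 0, "ty": 0, "tz": -20, "rx": 0, "ry": 0, "rz": 0}, {"tx": 0, "ty": 0, "tz": -12, "rx": 0, "ry": 0, "rz": 0}, {"tx": 0, "ty": 0, "tz": -7, "rx": 0, "ry": 0, "rz": 0}, {"tx": 0, "ty": 0, "tz": -3, "rx": 0, "ry": 0, "rz": 0}, {"tx": 0, "ty": 0, "tz": 0, "rx": 0, "ry": 0, "rz": 0}, {"tx": 0, "ty": 0, "tz": 0, "rx": 0, "ry": 0, "rz": 0}])

```text
time: 29.1
tool_pos: [513.9, 20.7, 62.9]
tcp_rot: [3.141, -0.001, 0.009]
contact_force: [0.2, -0.4, -1.7]
grip_width: 13.5
finger_force: 30.0
```

Request:
carry_out(plan=[{"tx": 0, "ty": 0, "tz": -1, "rx": 0, "ry": 0, "rz": 0}, {"tx": 0, "ty": 0, "tz": -1, "rx": 0, "ry": 0, "rz": 0}, {"tx": 0, "ty": 0, "tz": -1, "rx": 0, "ry": 0, "rz": 0}, {"tx": 0, "ty": 0, "tz": -1, "rx": 0, "ry": 0, "rz": 0}, {"tx": 0, "ty": 0, "tz": 0, "rx": 0, "ry": 0, "rz": 0}])

```text
time: 29.6
tool_pos: [513.3, 20.8, 58.1]
tcp_rot: [3.142, 0.0, 0.009]
contact_force: [-0.8, 0.2, -2.2]
grip_width: 13.8
finger_force: 30.0
```

Request:
carry_out(plan=[{"tx": 0, "ty": 0, "tz": -1, "rx": 0, "ry": 0, "rz": 0}, {"tx": 0, "ty": 0, "tz": -1, "rx": 0, "ry": 0, "rz": 0}, {"tx": 0, "ty": 0, "tz": -1, "rx": 0, "ry": 0, "rz": 0}, {"tx": 0, "ty": 0, "tz": -1, "rx": 0, "ry": 0, "rz": 0}, {"tx": 0, "ty": 0, "tz": 0, "rx": 0, "ry": 0, "rz": 0}])

```text
time: 30.1
tool_pos: [513.4, 20.8, 54.2]
tcp_rot: [3.141, 0.0, 0.009]
contact_force: [-0.3, 0.1, -2.1]
grip_width: 14.0
finger_force: 30.0
```

Request:
carry_out(plan=[{"tx": 0, "ty": 0, "tz": -0.5, "rx": 0, "ry": 0, "rz": 0}, {"tx": 0, "ty": 0, "tz": 0, "rx": 0, "ry": 0, "rz": 0}])

```text
time: 30.3
tool_pos: [513.4, 20.8, 54.2]
tcp_rot: [3.141, -0.0, 0.009]
contact_force: [-2.5, 0.3, 4.2]
grip_width: 13.4
finger_force: 30.0
```

Request:
carry_out(plan=[{"tx": 0, "ty": 0, "tz": 0, "rx": 0, "ry": 0, "rz": 0}, {"tx": 0, "ty": 0, "tz": 0, "rx": 0, "ry": 0, "rz": 0}, {"tx": 0, "ty": 0, "tz": 0, "rx": 0, "ry": 0, "rz": 0}, {"tx": 0, "ty": 0, "tz": 0, "rx": 0, "ry": 0, "rz": 0}, {"tx": 0, "ty": 0, "tz": 0, "rx": 0, "ry": 0, "rz": 0}, {"tx": 0, "ty": 0, "tz": 0, "rx": 0, "ry": 0, "rz": 0}, {"tx": 0, "ty": 0, "tz": 0, "rx": 0, "ry": 0, "rz": 0}, {"tx": 0, "ty": 0, "tz": 0, "rx": 0, "ry": 0, "rz": 0}], gripper=0)

```text
time: 31.1
tool_pos: [513.4, 20.8, 53.7]
tcp_rot: [3.141, -0.0, 0.009]
contact_force: [0.2, 0.1, 0.1]
grip_width: 72.8
finger_force: 0.0
```

Request:
carry_out(plan=[{"tx": 0, "ty": 0, "tz": 10, "rx": 0, "ry": 0, "rz": 0}, {"tx": 0, "ty": 0, "tz": 40, "rx": 0, "ry": 0, "rz": 0}, {"tx": 0, "ty": 0, "tz": 40, "rx": 0, "ry": 0, "rz": 0}, {"tx": 0, "ty": -45, "tz": 0, "rx": 0, "ry": 0, "rz": 0}, {"tx": 0, "ty": -45, "tz": 0, "rx": 0, "ry": 0, "rz": 0}, {"tx": 0, "ty": -45, "tz": 0, "rx": 0, "ry": 0, "rz": 0}, {"tx": 0, "ty": -45, "tz": 0, "rx": 0, "ry": 0, "rz": 0}, {"tx": 0, "ty": -45, "tz": 0, "rx": 0, "ry": 0, "rz": 0}, {"tx": 0, "ty": -15, "tz": 0, "rx": 0, "ry": 0, "rz": 0}, {"tx": 0, "ty": 0, "tz": 0, "rx": 0, "ry": 0, "rz": 0}])

```text
time: 32.1
tool_pos: [513.2, -221.2, 144.1]
tcp_rot: [3.141, -0.001, 0.005]
contact_force: [0.3, -0.1, -0.4]
grip_width: 92.1
finger_force: 0.0
```

Run:
```python
from h import *
a=bot.capture("top");b=bot.capture("scene")
A=cv2.resize(a[170:270,225:355],None,fx=5,fy=5,interpolation=cv2.INTER_CUBIC)
cv2.imwrite("pics/l1.png",A[:,:,::-1]);cv2.imwrite("pics/l_sc.png",b[:,:,::-1])
```

```text
(no output)
```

View pics/l1.png

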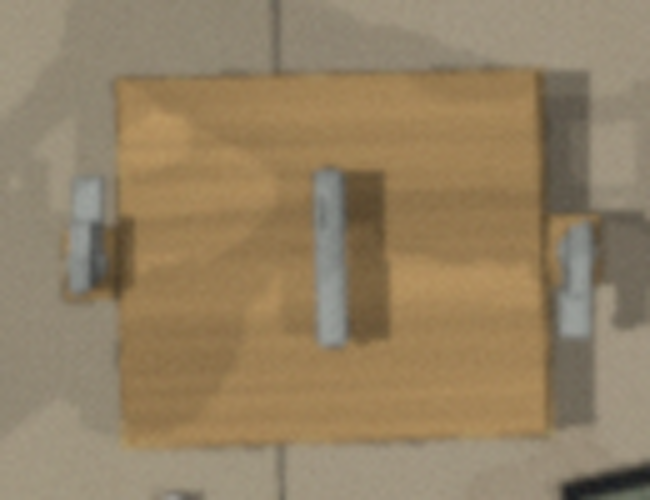

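Run:
```python
from h import *
t=lambda u,v:(225+(u+.5)/5-.5,170+(v+.5)/5-.5)
o=bot.get_obs();print(o['joint_positions'].round(3),o['tool_pos'])
for n,p,z in(("L",(82,257),73.5),("R",(581,256),73.5),("Lwing",(88,178),55.5),("Rwing",(574,336),55.5),("handle",(331,258),78)):print(n,atz(t(*p),z).round(1))
th=.009
for s in(112,-112):
    X=[514-th*s,20.3+s,73.5];print(s,X,(proj([X])[0]-[225,170])*5)
```

```text
[-0.54   0.479  1.552  0.     1.111  1.022] [ 513.1591127  -218.41082217  143.89663914]
L [516.3 132.2  73.5]
R [512.7 -90.8  73.5]
Lwing [551.8 131.9  55.5]
Rwing [475.9 -88.3  55.5]
handle [513.9  21.4  78. ]
112 [512.992, 132.3, 73.5] [ 79.83399525 262.38230403]
-112 [515.008, -91.7, 73.5] [580.86212984 248.79621866]
```

The lid is home and centred, and both buttons are still open. Wrist joint 6 needs the flipped grasp, so I'll rotate by +π on the way to the right button.

Request:
carry_out(plan=[{"tx": 0, "ty": 10.5, "tz": 0, "rx": 0, "ry": 0, "rz": 0.149}, {"tx": 0, "ty": 10.5, "tz": 0, "rx": 0, "ry": 0, "rz": 0.149}, {"tx": 0, "ty": 10.5, "tz": 0, "rx": 0, "ry": 0, "rz": 0.149}, {"tx": 0, "ty": 10.5, "tz": 0, "rx": 0, "ry": 0, "rz": 0.149}, {"tx": 0, "ty": 10.5, "tz": 0, "rx": 0, "ry": 0, "rz": 0.149}, {"tx": 0, "ty": 10.5, "tz": 0, "rx": 0, "ry": 0, "rz": 0.149}, {"tx": 0, "ty": 10.5, "tz": 0, "rx": 0, "ry": 0, "rz": 0.149}, {"tx": 0, "ty": 10.5, "tz": 0, "rx": 0, "ry": 0, "rz": 0.149}, {"tx": 0, "ty": 10.5, "tz": 0, "rx": 0, "ry": 0, "rz": 0.149}, {"tx": 0, "ty": 10.5, "tz": 0, "rx": 0, "ry": 0, "rz": 0.149}, {"tx": 0, "ty": 10.5, "tz": 0, "rx": 0, "ry": 0, "rz": 0.149}, {"tx": 0, "ty": 10.5, "tz": 0, "rx": 0, "ry": 0, "rz": 0.149}])

```text
time: 33.4
tool_pos: [513.0, -90.6, 144.0]
tcp_rot: [-3.142, -0.0, 1.805]
contact_force: [-0.5, 0.4, -0.4]
grip_width: 91.6
finger_force: 0.0
```

Request:
carry_out(plan=[{"tx": 0, "ty": 0, "tz": 0, "rx": 0, "ry": 0, "rz": 0.149}, {"tx": 0, "ty": 0, "tz": 0, "rx": 0, "ry": 0, "rz": 0.149}, {"tx": 0, "ty": 0, "tz": 0, "rx": 0, "ry": 0, "rz": 0.149}, {"tx": 0, "ty": 0, "tz": 0, "rx": 0, "ry": 0, "rz": 0.149}, {"tx": 0, "ty": 0, "tz": 0, "rx": 0, "ry": 0, "rz": 0.149}, {"tx": 0, "ty": 0, "tz": 0, "rx": 0, "ry": 0, "rz": 0.149}, {"tx": 0, "ty": 0, "tz": 0, "rx": 0, "ry": 0, "rz": 0.149}, {"tx": 0, "ty": 0, "tz": 0, "rx": 0, "ry": 0, "rz": 0.149}, {"tx": 0, "ty": 0, "tz": 0, "rx": 0, "ry": 0, "rz": 0.1}, {"tx": 0, "ty": 0, "tz": 0, "rx": 0, "ry": 0, "rz": 0}, {"tx": 0, "ty": 0, "tz": 0, "rx": 0, "ry": 0, "rz": 0}])

```text
time: 34.5
tool_pos: [513.2, -91.9, 143.9]
tcp_rot: [3.141, -0.0, 3.088]
contact_force: [-0.3, 0.0, -0.2]
grip_width: 91.8
finger_force: 0.0
```

Request:
carry_out(plan=[{"tx": 1, "ty": 0.5, "tz": -40, "rx": 0, "ry": 0, "rz": 0}, {"tx": 0, "ty": 0, "tz": -25, "rx": 0, "ry": 0, "rz": 0}, {"tx": 0, "ty": 0, "tz": -12, "rx": 0, "ry": 0, "rz": 0}, {"tx": 0, "ty": 0, "tz": -8, "rx": 0, "ry": 0, "rz": 0}, {"tx": 0, "ty": 0, "tz": 0, "rx": 0, "ry": 0, "rz": 0}, {"tx": 0, "ty": 0, "tz": 0, "rx": 0, "ry": 0, "rz": 0}])

```text
time: 35.1
tool_pos: [515.0, -92.8, 59.6]
tcp_rot: [-3.141, 0.002, 3.089]
contact_force: [0.6, 0.6, 0.2]
grip_width: 91.9
finger_force: 0.0
```

Request:
carry_out(plan=[{"tx": 0, "ty": 0, "tz": -1, "rx": 0, "ry": 0, "rz": 0}, {"tx": 0, "ty": 0, "tz": 0, "rx": 0, "ry": 0, "rz": 0}, {"tx": 0, "ty": 0, "tz": 0, "rx": 0, "ry": 0, "rz": 0}, {"tx": 0, "ty": 0, "tz": 0, "rx": 0, "ry": 0, "rz": 0}, {"tx": 0, "ty": 0, "tz": 0, "rx": 0, "ry": 0, "rz": 0}, {"tx": 0, "ty": 0, "tz": 0, "rx": 0, "ry": 0, "rz": 0}, {"tx": 0, "ty": 0, "tz": 0, "rx": 0, "ry": 0, "rz": 0}, {"tx": 0, "ty": 0, "tz": 0, "rx": 0, "ry": 0, "rz": 0}, {"tx": 0, "ty": 0, "tz": 0, "rx": 0, "ry": 0, "rz": 0}, {"tx": 0, "ty": 0, "tz": 0, "rx": 0, "ry": 0, "rz": 0}, {"tx": 0, "ty": 0, "tz": 0, "rx": 0, "ry": 0, "rz": 0}, {"tx": 0, "ty": 0, "tz": 0, "rx": 0, "ry": 0, "rz": 0}], gripper=1)

```text
time: 36.3
tool_pos: [514.4, -91.6, 57.7]
tcp_rot: [3.14, -0.0, 3.088]
contact_force: [0.8, 4.9, 1.3]
grip_width: 9.8
finger_force: 30.0
```

Request:
carry_out(plan=[{"tx": 0, "ty": 0, "tz": 0, "rx": 0, "ry": 0, "rz": 0}, {"tx": 0, "ty": 0, "tz": 0, "rx": 0, "ry": 0, "rz": 0}, {"tx": 0, "ty": 0, "tz": 0, "rx": 0, "ry": 0, "rz": 0}])

```text
time: 36.6
tool_pos: [514.4, -91.5, 57.7]
tcp_rot: [3.14, -0.0, 3.089]
contact_force: [0.8, 4.9, 0.5]
grip_width: 9.9
finger_force: 30.0
```

Request:
carry_out(plan=[{"tx": 0, "ty": 0.5, "tz": 0, "rx": 0, "ry": 0, "rz": -0.1}, {"tx": 0, "ty": 0, "tz": 0, "rx": 0, "ry": 0, "rz": -0.1}, {"tx": 0, "ty": 0, "tz": 0, "rx": 0, "ry": 0, "rz": -0.1}, {"tx": 0, "ty": 0, "tz": 0, "rx": 0, "ry": 0, "rz": -0.1}, {"tx": 0, "ty": 0, "tz": 0, "rx": 0, "ry": 0, "rz": -0.1}, {"tx": 0, "ty": 0, "tz": 0, "rx": 0, "ry": 0, "rz": -0.1}, {"tx": 0, "ty": 0, "tz": 0, "rx": 0, "ry": 0, "rz": -0.1}, {"tx": 0, "ty": 0, "tz": 0, "rx": 0, "ry": 0, "rz": 0}])

```text
time: 37.4
tool_pos: [514.8, -90.6, 57.8]
tcp_rot: [3.139, -0.001, 2.386]
contact_force: [3.0, 9.0, -0.4]
grip_width: 9.8
finger_force: 30.0
```

Request:
carry_out(plan=[{"tx": 0, "ty": 0, "tz": 0, "rx": 0, "ry": 0, "rz": -0.1}, {"tx": 0, "ty": 0, "tz": 0, "rx": 0, "ry": 0, "rz": -0.1}, {"tx": 0, "ty": 0, "tz": 0, "rx": 0, "ry": 0, "rz": -0.1}, {"tx": 0, "ty": 0, "tz": 0, "rx": 0, "ry": 0, "rz": -0.1}, {"tx": 0, "ty": 0, "tz": 0, "rx": 0, "ry": 0, "rz": -0.1}, {"tx": 0, "ty": 0, "tz": 0, "rx": 0, "ry": 0, "rz": -0.1}, {"tx": 0, "ty": 0, "tz": 0, "rx": 0, "ry": 0, "rz": -0.1}, {"tx": 0, "ty": 0, "tz": 0, "rx": 0, "ry": 0, "rz": -0.08}, {"tx": 0, "ty": 0, "tz": 0, "rx": 0, "ry": 0, "rz": 0}, {"tx": 0, "ty": 0, "tz": 0, "rx": 0, "ry": 0, "rz": 0}])

```text
time: 38.4
tool_pos: [515.8, -90.2, 57.8]
tcp_rot: [3.138, -0.003, 1.608]
contact_force: [7.2, 11.0, -2.3]
grip_width: 9.8
finger_force: 30.0
```

Request:
carry_out(plan=[{"tx": 0, "ty": 0, "tz": 0, "rx": 0, "ry": 0, "rz": 0}, {"tx": 0, "ty": 0, "tz": 0, "rx": 0, "ry": 0, "rz": 0}, {"tx": 0, "ty": 0, "tz": 0, "rx": 0, "ry": 0, "rz": 0}, {"tx": 0, "ty": 0, "tz": 0, "rx": 0, "ry": 0, "rz": 0}, {"tx": 0, "ty": 0, "tz": 0, "rx": 0, "ry": 0, "rz": 0}, {"tx": 0, "ty": 0, "tz": 0, "rx": 0, "ry": 0, "rz": 0}, {"tx": 0, "ty": 0, "tz": 0, "rx": 0, "ry": 0, "rz": 0}, {"tx": 0, "ty": 0, "tz": 0, "rx": 0, "ry": 0, "rz": 0}], gripper=0)

```text
time: 39.2
tool_pos: [514.3, -92.3, 57.7]
tcp_rot: [3.142, 0.0, 1.609]
contact_force: [-0.3, -0.4, 0.4]
grip_width: 69.3
finger_force: 0.0
```

Request:
carry_out(plan=[{"tx": 0, "ty": 0, "tz": 30, "rx": 0, "ry": 0, "rz": 0}, {"tx": 0, "ty": 0, "tz": 40, "rx": 0, "ry": 0, "rz": 0}, {"tx": 0, "ty": 22, "tz": 15, "rx": 0, "ry": 0, "rz": 0.14}, {"tx": 0, "ty": 22, "tz": 0, "rx": 0, "ry": 0, "rz": 0.14}, {"tx": 0, "ty": 22, "tz": 0, "rx": 0, "ry": 0, "rz": 0.14}, {"tx": 0, "ty": 22, "tz": 0, "rx": 0, "ry": 0, "rz": 0.14}, {"tx": 0, "ty": 22, "tz": 0, "rx": 0, "ry": 0, "rz": 0.14}, {"tx": 0, "ty": 22, "tz": 0, "rx": 0, "ry": 0, "rz": 0.14}, {"tx": 0, "ty": 22, "tz": 0, "rx": 0, "ry": 0, "rz": 0.14}, {"tx": 0, "ty": 22, "tz": 0, "rx": 0, "ry": 0, "rz": 0.14}, {"tx": 0, "ty": 22, "tz": 0, "rx": 0, "ry": 0, "rz": 0.14}, {"tx": 0, "ty": 22, "tz": 0, "rx": 0, "ry": 0, "rz": 0.14}])

```text
time: 40.4
tool_pos: [514.2, 128.7, 142.7]
tcp_rot: [3.142, -0.0, 3.015]
contact_force: [-0.0, 0.2, -0.2]
grip_width: 91.7
finger_force: 0.0
```

Request:
carry_out(plan=[{"tx": 0, "ty": 3, "tz": 0, "rx": 0, "ry": 0, "rz": 0.13}, {"tx": 0, "ty": 0, "tz": 0, "rx": 0, "ry": 0, "rz": 0}, {"tx": 0, "ty": 0, "tz": 0, "rx": 0, "ry": 0, "rz": 0}])

```text
time: 40.7
tool_pos: [514.3, 130.7, 142.7]
tcp_rot: [-3.142, -0.0, 3.135]
contact_force: [-0.0, -0.1, 0.4]
grip_width: 92.0
finger_force: 0.0
```

Request:
carry_out(plan=[{"tx": 0.5, "ty": 2.5, "tz": -40, "rx": 0, "ry": 0, "rz": 0}, {"tx": 0, "ty": 0, "tz": -25, "rx": 0, "ry": 0, "rz": 0}, {"tx": 0, "ty": 0, "tz": -12, "rx": 0, "ry": 0, "rz": 0}, {"tx": 0, "ty": 0, "tz": -8, "rx": 0, "ry": 0, "rz": 0}, {"tx": 0, "ty": 0, "tz": 0, "rx": 0, "ry": 0, "rz": 0}, {"tx": 0, "ty": 0, "tz": 0, "rx": 0, "ry": 0, "rz": 0}])

```text
time: 41.3
tool_pos: [515.6, 133.2, 58.7]
tcp_rot: [3.141, 0.002, 3.138]
contact_force: [-0.2, 0.1, -0.4]
grip_width: 92.0
finger_force: 0.0
```

Request:
carry_out(plan=[{"tx": 0, "ty": 0, "tz": 0, "rx": 0, "ry": 0, "rz": 0}, {"tx": 0, "ty": 0, "tz": 0, "rx": 0, "ry": 0, "rz": 0}, {"tx": 0, "ty": 0, "tz": 0, "rx": 0, "ry": 0, "rz": 0}, {"tx": 0, "ty": 0, "tz": 0, "rx": 0, "ry": 0, "rz": 0}, {"tx": 0, "ty": 0, "tz": 0, "rx": 0, "ry": 0, "rz": 0}, {"tx": 0, "ty": 0, "tz": 0, "rx": 0, "ry": 0, "rz": 0}, {"tx": 0, "ty": 0, "tz": 0, "rx": 0, "ry": 0, "rz": 0}, {"tx": 0, "ty": 0, "tz": 0, "rx": 0, "ry": 0, "rz": 0}, {"tx": 0, "ty": 0, "tz": 0, "rx": 0, "ry": 0, "rz": 0}, {"tx": 0, "ty": 0, "tz": 0, "rx": 0, "ry": 0, "rz": 0}, {"tx": 0, "ty": 0, "tz": 0, "rx": 0, "ry": 0, "rz": 0}, {"tx": 0, "ty": 0, "tz": 0, "rx": 0, "ry": 0, "rz": 0}], gripper=1)

```text
time: 42.5
tool_pos: [515.0, 132.5, 57.7]
tcp_rot: [-3.14, 0.0, 3.139]
contact_force: [0.7, -6.1, -0.3]
grip_width: 9.5
finger_force: 30.0
```

Request:
carry_out(plan=[{"tx": 0, "ty": 0, "tz": 0, "rx": 0, "ry": 0, "rz": 0}, {"tx": 0, "ty": 0, "tz": 0, "rx": 0, "ry": 0, "rz": 0}])

```text
time: 42.7
tool_pos: [515.0, 132.5, 57.8]
tcp_rot: [-3.141, 0.0, 3.139]
contact_force: [-0.9, -5.2, -0.3]
grip_width: 9.8
finger_force: 30.0
```

Request:
carry_out(plan=[{"tx": 0, "ty": -1, "tz": 0, "rx": 0, "ry": 0, "rz": -0.1}, {"tx": 0, "ty": 0, "tz": 0, "rx": 0, "ry": 0, "rz": -0.1}, {"tx": 0, "ty": 0, "tz": 0, "rx": 0, "ry": 0, "rz": -0.1}, {"tx": 0, "ty": 0, "tz": 0, "rx": 0, "ry": 0, "rz": -0.1}, {"tx": 0, "ty": 0, "tz": 0, "rx": 0, "ry": 0, "rz": -0.1}, {"tx": 0, "ty": 0, "tz": 0, "rx": 0, "ry": 0, "rz": -0.1}, {"tx": 0, "ty": 0, "tz": 0, "rx": 0, "ry": 0, "rz": -0.1}, {"tx": 0, "ty": 0, "tz": 0, "rx": 0, "ry": 0, "rz": 0}])

```text
time: 43.5
tool_pos: [514.7, 131.7, 57.7]
tcp_rot: [-3.141, 0.0, 2.438]
contact_force: [0.3, -5.1, 1.2]
grip_width: 9.9
finger_force: 30.0
```

Request:
carry_out(plan=[{"tx": 0, "ty": 0, "tz": 0, "rx": 0, "ry": 0, "rz": -0.1}, {"tx": 0, "ty": 0, "tz": 0, "rx": 0, "ry": 0, "rz": -0.1}, {"tx": 0, "ty": 0, "tz": 0, "rx": 0, "ry": 0, "rz": -0.1}, {"tx": 0, "ty": 0, "tz": 0, "rx": 0, "ry": 0, "rz": -0.1}, {"tx": 0, "ty": 0, "tz": 0, "rx": 0, "ry": 0, "rz": -0.1}, {"tx": 0, "ty": 0, "tz": 0, "rx": 0, "ry": 0, "rz": -0.1}, {"tx": 0, "ty": 0, "tz": 0, "rx": 0, "ry": 0, "rz": -0.1}, {"tx": 0, "ty": 0, "tz": 0, "rx": 0, "ry": 0, "rz": -0.1}, {"tx": 0, "ty": 0, "tz": 0, "rx": 0, "ry": 0, "rz": -0.03}, {"tx": 0, "ty": 0, "tz": 0, "rx": 0, "ry": 0, "rz": 0}, {"tx": 0, "ty": 0, "tz": 0, "rx": 0, "ry": 0, "rz": 0}])

```text
time: 44.6
tool_pos: [513.9, 131.3, 57.7]
tcp_rot: [-3.139, 0.001, 1.612]
contact_force: [-3.3, -7.4, 4.1]
grip_width: 10.0
finger_force: 30.0
```

Request:
carry_out(plan=[{"tx": 0, "ty": 0, "tz": 0, "rx": 0, "ry": 0, "rz": 0}, {"tx": 0, "ty": 0, "tz": 0, "rx": 0, "ry": 0, "rz": 0}, {"tx": 0, "ty": 0, "tz": 0, "rx": 0, "ry": 0, "rz": 0}, {"tx": 0, "ty": 0, "tz": 0, "rx": 0, "ry": 0, "rz": 0}, {"tx": 0, "ty": 0, "tz": 0, "rx": 0, "ry": 0, "rz": 0}, {"tx": 0, "ty": 0, "tz": 0, "rx": 0, "ry": 0, "rz": 0}, {"tx": 0, "ty": 0, "tz": 0, "rx": 0, "ry": 0, "rz": 0}, {"tx": 0, "ty": 0, "tz": 0, "rx": 0, "ry": 0, "rz": 0}], gripper=0)

```text
time: 45.4
tool_pos: [514.9, 132.3, 57.7]
tcp_rot: [3.141, -0.0, 1.609]
contact_force: [0.2, -0.2, -0.5]
grip_width: 69.0
finger_force: 0.0
```

Request:
carry_out(plan=[{"tx": 0, "ty": 0, "tz": 30, "rx": 0, "ry": 0, "rz": 0}, {"tx": 0, "ty": 0, "tz": 40, "rx": 0, "ry": 0, "rz": 0}, {"tx": 0, "ty": 0, "tz": 45, "rx": 0, "ry": 0, "rz": 0}, {"tx": -10, "ty": -45, "tz": 0, "rx": 0, "ry": 0, "rz": 0}, {"tx": -10, "ty": -45, "tz": 0, "rx": 0, "ry": 0, "rz": 0}, {"tx": -10, "ty": -45, "tz": 0, "rx": 0, "ry": 0, "rz": 0}, {"tx": -10, "ty": -45, "tz": 0, "rx": 0, "ry": 0, "rz": 0}, {"tx": -10, "ty": -45, "tz": 0, "rx": 0, "ry": 0, "rz": 0}, {"tx": -10, "ty": -45, "tz": 0, "rx": 0, "ry": 0, "rz": 0}, {"tx": -10, "ty": -45, "tz": 0, "rx": 0, "ry": 0, "rz": 0}, {"tx": -10, "ty": -45, "tz": 0, "rx": 0, "ry": 0, "rz": 0}, {"tx": -10, "ty": -45, "tz": 0, "rx": 0, "ry": 0, "rz": 0}])

```text
time: 46.6
tool_pos: [424.1, -274.5, 172.9]
tcp_rot: [3.141, 0.0, 1.609]
contact_force: [-0.2, 0.5, -0.1]
grip_width: 91.6
finger_force: 0.0
```

Run:
```python
from h import *
a=bot.capture("top");b=bot.capture("scene")
A=cv2.resize(a[125:285,120:440],None,fx=2.5,fy=2.5,interpolation=cv2.INTER_CUBIC)
cv2.imwrite("pics/m1.png",A[:,:,::-1])
```

```text
(no output)
```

View pics/m1.png

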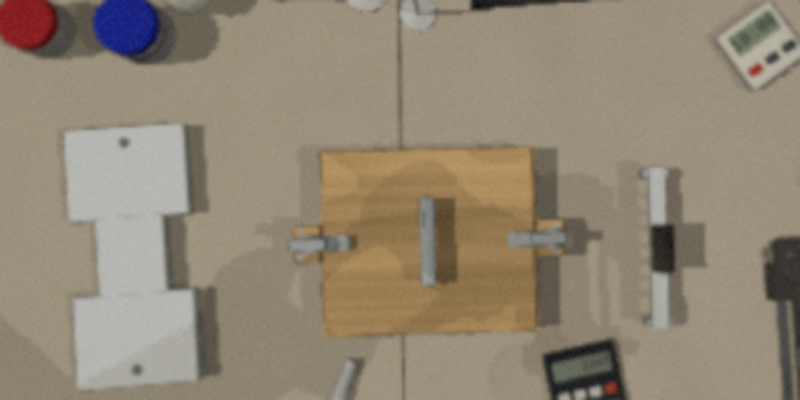

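Both turnbuttons lie across the lid at (320,243) and (537,240), the pile is intact, and the rake is upright. I'll hand in.

```bash
python3 -c "
from plant import bot
print(bot.close_job())"
```

```text
the job is handed in; nothing more can be done
None
```

I carried out all the steps and handed the job in at about 47 s of the 210 s. The last picture shows the plates in one square pile, the rake upright, the lid home and both turnbuttons across it, and the picture before lidding shows all five rods in grooves; the hand-in gave no verdict.

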